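Clear down the bench: socket carriers on the rail, offcuts in the tray

TASK

Clear down the bench: hang every socket carrier that stands on the cutting board on the rail, hooking it on at the open end and sliding it along under the keeper bar until its hook is in line with the collar of its own colour (at most about a centimetre off). Scrape all the metal offcuts off the board into its chip tray with the scraper block, keeping the fingers off the sharp pieces, and stand the scraper upright back on its rubber mat; leave the other tools where they are.

Things in the scene. Friction and masses are not known exactly. Their poses are not given: they have to be found in the camera images.
- rail: fixed rail: grey foot 110 x 410 x 8 mm, steel rod 12 mm thick along the body's y, its axis 175 mm above the bench, on 16 mm posts at y -185 (top 183 mm up) and y +190 mm (top 213 mm). Origin on the bench under the rod; its -x side faces the robot. A keeper bar runs above the rod from y +190 to y -65 mm; only from y -177 to y -69 mm is the rod open from above for hooking on
- mark_blue: blue collar round the keeper bar, 14 mm thick, 20 mm long, fixed: the mark of the blue carrier. Origin at its centre, 28 mm straight above the axis of the rod; axes as the rail's. The dark keeper bar is 8 mm thick, its axis 203 mm above the bench; at y -65 mm it bends back to x +50 mm and down to the foot. A hook cannot be put on or lifted off under it
- mark_green: green collar round the keeper bar, 14 mm thick, 20 mm long, fixed: the mark of the green carrier. Origin at its centre, 28 mm straight above the axis of the rod; axes as the rail's. The three collars stand about 80 mm apart, their order along the rod changes from start to start, and all are there even when a carrier is absent
- mark_yellow: yellow collar round the keeper bar, 14 mm thick, 20 mm long, fixed: the mark of the yellow carrier. Origin at its centre, 28 mm straight above the axis of the rod; axes as the rail's (y along the rod)
- carrier_blue: blue socket carrier, 0.28 kg, loose, starts upright on the board (may be absent). Block 50 (x) x 54 (y) x 32 mm with sockets on it to 46 mm up; origin at the centre of its underside. A strap stands up at x -16 mm and bends over into an inverted-V hook, 20 mm wide in y, top 128 mm up, its lip at x +16 mm reaching down to 96 mm; the mouth is 28 mm wide in x, open below and along y
- carrier_green: green socket carrier, 0.28 kg, loose, starts upright on the board (may be absent). Shaped as the blue one. In front of the strap, at x -40 mm, y 0, each carrier has a black grip 20 (x) x 22 (y) x 40 mm, from 100 to 140 mm above the underside: take it from above, fingers closing along y
- carrier_yellow: yellow socket carrier, 0.28 kg, loose, starts upright on the board (may be absent). Shaped as the blue one, grip as on the green one. Hung on the rod, a carrier hangs upright with the axis of the rod at its x 0, 116.6 mm above its underside (the origin). To hook on, the rod enters from +x between sockets and lip, then the carrier is lowered
- board: white-faced cutting board, fixed, top 24 mm above the bench; origin on the bench under the middle of its clear top face, which reaches from x -105 to +105 and y -125 to +125 mm. Dark fences 12 mm high and 7 mm thick stand along x -105, x +105 and y +125 mm; the y -125 mm edge is open, and a steel chip tray as long as the edge adjoins it
- tray (a point): centre of the inner floor of the chip tray (3 mm above the bench; inside 218 mm along x, 94 mm along y; wall tops 20 mm above the bench, 4 mm below the board's top); axes as the board's
- chip0: copper-coloured metal offcut 16 x 11 x 7 mm, 11 g, sharp, loose, starts on the board (may be absent); origin at the centre of its underside as built
- chip1: copper-coloured metal offcut 16 x 11 x 7 mm, 11 g, sharp, loose, starts on the board (may be absent); origin at the centre of its underside as built
- chip2: copper-coloured metal offcut 16 x 11 x 7 mm, 11 g, sharp, loose, starts on the board (may be absent); origin at the centre of its underside as built
- chip3: copper-coloured metal offcut 16 x 11 x 7 mm, 11 g, sharp, loose, starts on the board (may be absent); origin at the centre of its underside as built
- chip4: copper-coloured metal offcut 16 x 11 x 7 mm, 11 g, sharp, loose, starts on the board (may be absent); origin at the centre of its underside as built
- chip5: copper-coloured metal offcut 16 x 11 x 7 mm, 11 g, sharp, loose, starts on the board (may be absent); origin at the centre of its underside as built
- scraper: scraper block, 0.22 kg, loose, starts upright on the mat: wooden block 80 (x) x 36 (y) x 22 mm with a red upright handle 30 (x) x 22 (y) mm from 22 to 75 mm above its underside (grip it about 55 mm up, fingers closing along y); origin at the centre of the underside; alike from both sides
- mat: black rubber mat 85 (x) x 110 (y) x 4 mm, fixed on the bench, the scraper's place; origin at the centre of its underside. (Other fixed things lie beyond the work: a black vise 106 mm high at the right end of the bench, a grey drawer cabinet 160 mm high at its left end, low bins and a flat case along its far edge)
- level: orange plastic level 22 x 230 x 48 mm standing on edge; not part of the job, loose; origin at its underside
- pliers: needle-nose pliers with red handles, 165 mm, lying flat; not part of the job, loose; origin at its underside
- ratchet: chrome ratchet with a black handle, 207 mm, lying flat; not part of the job, loose; origin at its underside
- canister: red zip-tie canister, 64 mm wide, 100 mm high; not part of the job, loose; origin at its underside
- tape: grey tape measure 36 x 66 x 62 mm; not part of the job, loose; origin at its underside
- jar: glass jar with a steel lid, 60 mm wide, 70 mm high; not part of the job, loose; origin at its underside

How it is judged (in metres and radians):
At the end, for the whole second after the job is handed in: Each carrier present hangs still from the rod within 0.2 rad of upright, its hook within 10 mm along the rod of the collar of its colour; each offcut present lies still in the chip tray; the scraper stands upright on the mat, within 35 mm (x) and 45 mm (y) of its centre (y of carrier_blue in the frame of mark_blue between -0.01 and 0.01 m and x of carrier_blue in the frame of mark_blue between -0.035 and 0.035 m and z of carrier_blue in the frame of mark_blue between -0.152 and -0.138 m and angle between each of carrier_blue, carrier_green, carrier_yellow's own z axis and vertical below 0.2 rad and linear speed of each of carrier_blue, carrier_green, carrier_yellow, chip0, chip1, chip2, chip3, chip4, chip5, scraper below 0.03 m/s and y of carrier_green in the frame of mark_green between -0.01 and 0.01 m and x of carrier_green in the frame of mark_green between -0.035 and 0.035 m and z of carrier_green in the frame of mark_green between -0.152 and -0.138 m and y of carrier_yellow in the frame of mark_yellow between -0.01 and 0.01 m and x of carrier_yellow in the frame of mark_yellow between -0.035 and 0.035 m and z of carrier_yellow in the frame of mark_yellow between -0.152 and -0.138 m and x of chip0 in the frame of tray between -0.112 and 0.112 m and y of chip0 in the frame of tray between -0.05 and 0.052 m and z of each of chip0, chip1, chip2, chip3, chip4, chip5 in the frame of tray below 0.025 m and x of chip1 in the frame of tray between -0.112 and 0.112 m and y of chip1 in the frame of tray between -0.05 and 0.052 m and x of chip2 in the frame of tray between -0.112 and 0.112 m and y of chip2 in the frame of tray between -0.05 and 0.052 m and x of chip3 in the frame of tray between -0.112 and 0.112 m and y of chip3 in the frame of tray between -0.05 and 0.052 m and x of chip4 in the frame of tray between -0.112 and 0.112 m and y of chip4 in the frame of tray between -0.05 and 0.052 m and x of chip5 in the frame of tray between -0.112 and 0.112 m and y of chip5 in the frame of tray between -0.05 and 0.052 m and x of scraper in the frame of mat between -0.035 and 0.035 m and y of scraper in the frame of mat between -0.045 and 0.045 m and z of scraper in the frame of mat between 0.001 and 0.008 m and angle between scraper's own z axis and vertical below 0.1 rad); the robot touches nothing.
It fails at once if a tool that is not part of the job (level, pliers, ratchet, canister, tape measure, jar) is shoved more than 40 mm or tipped over (distance of any of level, pliers, ratchet, canister, tape, jar from where it was at the start of the episode above 0.04 m or angle between any of level, canister, jar, tape's own z axis and vertical above 0.7 rad).
It fails at once if the fingers press on a sharp offcut (more than 3 N) (contact force between the fingers and chip0 above 3 N or contact force between the fingers and chip1 above 3 N or contact force between the fingers and chip2 above 3 N or contact force between the fingers and chip3 above 3 N or contact force between the fingers and chip4 above 3 N or contact force between the fingers and chip5 above 3 N).
Of carrier_blue, carrier_green, carrier_yellow only 2 to 3 are there at a start; the rules pass over those that are not, and their reading is None.
Of chip0, chip1, chip2, chip3, chip4, chip5 only 4 to 6 are there at a start; the rules pass over those that are not, and their reading is None.
At some moment in a run one of scraper, chip0, chip3 may be knocked a few centimetres aside while the robot is not near it.
It also fails if it takes over 210 s, if anything falls off the work surface, if the arm or the gripper's body presses on something with over 40 N, if the wrist force passes 120 N, or if a joint passes its speed limit or range.

ROBOT

A 6-joint arm with a two-finger parallel gripper is mounted at the origin on the work surface. World frame = base frame: x ahead of the robot, y to its left, z up, the work surface at z = 0. Lengths are in m, angles in degrees, forces in N, time in s.
With the tool pointing down it reaches from about 0.375 to 0.9 m from the base axis. Payload 3.1 kg.
Tool frame: the origin (TCP) lies at the very end of the fingers, on their centre line; the grasp point (between the pads) lies 19 mm behind it; z points along the fingers, y is the line along which they close (so a half turn about z gives the same grasp; the last joint's range is limited). The gripper opens to 87 mm and grips with 3 to 60 N. Pads are 19 mm wide; open, the fingers measure 117 mm over their backs; the gripper's body (75 mm by 190 mm) begins 51 mm behind the grasp point.
Start: joints at [54.288, 30.224, 82.088, -0, 67.689, -10.227], TCP at [0.269, 0.564, 0.223] pointing down, gripper open.
Joint ranges: [-176.69, 176.69], [-43.24, 126.21], [12.49, 139.97], [-82, 262], [0, 151.66], [-163.58, 163.58]. Speed limits (degrees/s): [159.86, 159.86, 180, 180, 180, 180].

INTERFACE

Orientations are given as a 3x3 rotation matrix whose columns are the frame's x, y, z axes.
In Python, from rig import readout, viewer, ticket gives the robot as it stands.
- The arm moves only by the tool send_rows, never from a script. Its argument "moves" is a list of rows, each a list of 6 numbers: the shift along the tool's x, y, z in units of 250 mm (1.0 is 250 mm), then the turn, a rotation vector about the tool's x, y, z in units of 90 degrees (1.0 is 90 degrees). A call has 1 to 12 rows; each row is the pose to reach, as a shift and turn from the pose commanded when the call began, along the tool's axes at that moment; what a row does not reach only later rows make up. A row lasts 1/10 s, in which the tool goes at most 50 mm and 8.59 degrees, less where a joint would pass 70% of its speed; a pose out of reach is approached as far as the arm can. A call with a number of a shift or a turn outside -1 to 1 is refused whole. A call with a gripper value outside its range is refused whole. "grip" is the opening, from 0 (shut) to 1 (fully open), set as the call begins (left out, the last holds). The fingers move at their own pace and stop on an object; the grip force is fixed at half the most. Time passes only in rows, so rows that repeat a pose let the fingers close. It gives the time, the measured TCP pose, the force, the opening and the grip force at its end, in the units of the state.
- readout.read_state(): the state, without advancing time (a new reading comes with each control period).
- viewer.capture(name): name is "scene" or "top" or "wrist"; returns (picture, depth): 400x640x3 uint8, red, green, blue; 400x640 float32, m along the optical axis (not along the pixel's ray), 0 where there is no reading.
- viewer.camera_info(name): a dict with "fx", "fy", "cx", "cy" (pixels), "distortion" ([k1, k2, p1, p2, k3] as OpenCV has them; the pictures are not rectified), "R" (3x3) and "t" (3): a world point X has camera coordinates R X + t; the wrist camera has in their place "tool_from_camera" (4x4, takes a point from camera to tool coordinates, whose origin is the TCP and whose axes are the flange's). Camera axes: x right, y down, z forward; pixel columns grow to the right and rows downward; lengths in m; the calibration is good to about 2 mm. A picture is of the moment at which its call begins: read the wrist's pose just before it. camera_info takes no time and is no camera call.
- ticket.hand_in(): hands the job in; it is judged then, once.
The state is a dict: "time_s": time; "joint_positions": joint angles; "qvel": joint speeds; "tau": joint torques, N m; "position": TCP position; "tcp_rot": TCP orientation; "force": force on the tool from outside, world axes, zero at the start; "moment": the same for the moment, N m; "opening": opening from 0.0 (shut) to 1.0 (fully open); "grasp_force": force on a finger pad.
Only numpy, scipy, OpenCV 4.12 (cv2) and the standard library are available. Lean on these libraries where they do the work, as an engineer would, in place of code of your own. Each camera call takes 0.05 s, during which the arm holds its last target. There are 200 camera calls.

## Working session

There is one attempt and no reset: what is moved stays moved. The work goes in short steps, Python scripts to look and compute and a tool call to move; the robot and the scene stay as the last step left them, time stands still between calls to the robot, and variables do not carry over. Pictures are saved under pics/ and viewed, at most 14 in all, crops included, and the job is handed in when it is done.

Besides the shell and the picture viewer there is one more tool, called after "Call:" in YAML: its name, and indented under it one key for each argument. send_rows: Moves the arm, as the interface text tells. Shifts and turns lie within -1 to 1; 1 stands for 250 mm of shift or 90 degrees of turn. Its arguments: {"type":"object","properties":{"moves":{"type":"array"},"grip":{"type":"number"}},"required":["moves"]}

```bash
ls; mkdir -p pics
cat > h.py <<'E'
import numpy as np, cv2
from rig import readout, viewer, ticket
def grab(n):
    s=readout.read_state(); im,d=viewer.capture(n); return s,im,d,viewer.camera_info(n)
def cloud(s,d,c):
    v,u=np.mgrid[0:400,0:640]
    K=np.array([[c['fx'],0,c['cx']],[0,c['fy'],c['cy']],[0,0,1]]);
    p=np.stack([u,v],-1).reshape(-1,1,2).astype(np.float64)
    n=cv2.undistortPoints(p,K,np.array(c['distortion'],float)).reshape(400,640,2)
    P=np.dstack([n[...,0]*d,n[...,1]*d,d])
    if 'R' in c: W=(P-np.array(c['t']))@np.array(c['R'])
    else:
        T=np.array(c['tool_from_camera']); P=P@T[:3,:3].T+T[:3,3]
        W=P@np.array(s['tcp_rot']).T+np.array(s['position'])
    W[d<=0]=np.nan
    return W
def save(n,im): cv2.imwrite('pics/'+n+'.png',cv2.cvtColor(im,cv2.COLOR_RGB2BGR))
E
python3 - <<'E'
from h import *
for n in('scene','top'):
    s,im,d,c=grab(n); save(n+'0',im); W=cloud(s,d,c); np.save(n+'0.npy',W); np.save(n+'0i.npy',im)
    print(n,np.array(c['R']).round(3).tolist(),c['t'],(d>0).mean())
    if n=='top':
        for r in range(20,400,60): print([tuple(W[r,k].round(3)) for k in range(40,640,140)])
print(viewer.camera_info('wrist')); print(s)
E
```

```text
pics
scene [[-0.081, 0.997, 0.012], [0.85, 0.075, -0.521], [-0.52, -0.032, -0.854]] [ 0.06057255 -0.38755438  1.41331459] 0.99604296875
top [[0.023, -1.0, 0.016], [-0.991, -0.025, -0.135], [0.135, -0.013, -0.991]] [-0.02486556  0.58486355  0.96570757] 0.99609765625
[(np.float64(1.616), np.float64(1.513), np.float64(-0.749)), (np.float64(1.633), np.float64(0.769), np.float64(-0.746)), (np.float64(1.656), np.float64(0.028), np.float64(-0.748)), (np.float64(1.675), np.float64(-0.717), np.float64(-0.734)), (np.float64(1.674), np.float64(-1.442), np.float64(-0.685))]
[(np.float64(1.034), np.float64(1.033), np.float64(-0.22)), (np.float64(0.929), np.float64(0.42), np.float64(0.027)), (np.float64(1.32), np.float64(0.02), np.float64(-0.751)), (np.float64(1.344), np.float64(-0.713), np.float64(-0.751)), (np.float64(1.368), np.float64(-1.46), np.float64(-0.743))]
[(np.float64(0.82), np.float64(1.035), np.float64(-0.261)), (np.float64(0.755), np.float64(0.415), np.float64(0.004)), (np.float64(0.768), np.float64(0.008), np.float64(-0.001)), (np.float64(0.78), np.float64(-0.407), np.float64(-0.00
[... 1902 characters left out ...]
.58914274e-04,
        6.76891242e+01, -1.02259380e+01]), 'qvel': array([-0.02840247, -0.0435526 , -0.07600362,  0.01603309,  0.02142127,
        0.00634453]), 'tau': array([-5.50344739e-04, -4.41366220e+01, -1.77342170e+01,  6.35845028e-02,
        5.33865031e-02, -4.99684518e-05]), 'position': array([0.26845168, 0.56359928, 0.22157825]), 'tcp_rot': array([[-9.02691660e-01,  4.30286137e-01, -1.26794378e-03],
       [ 4.30287827e-01,  9.02690046e-01, -1.75108414e-03],
       [ 3.91092996e-04, -2.12626982e-03, -9.99997663e-01]]), 'force': array([ 0.12229192,  0.16200536, -0.15513432]), 'moment': array([ 0.00320329,  0.00991515, -0.01375053]), 'grasp_force': 0.0, 'opening': 0.9955722514557431}
```

View pics/scene0.png

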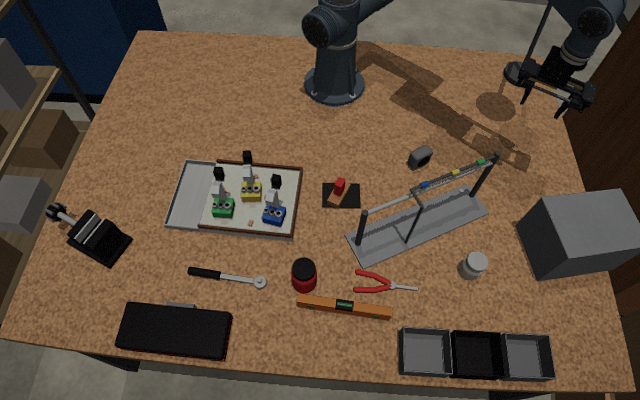

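View pics/top0.png

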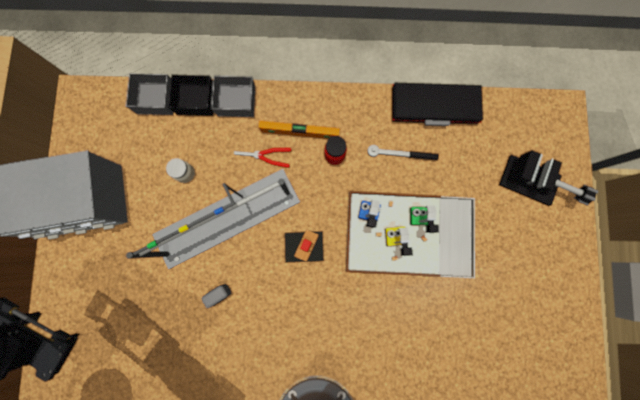

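The scene view shows blue, green and yellow carriers on the board (x 215–285, y 155–220), the tray on the board's right-hand (-y) side, and the scraper on its mat at (340,190). In the top view the rail's open end is at about (285,185), its collars are blue (219,211), yellow (184,229) and green (151,245), and chips lie around the board.

```bash
cat >> h.py <<'E'
def hsv(im): return cv2.cvtColor(im,cv2.COLOR_RGB2HSV)
E
python3 - <<'E'
from h import *
for n in('top','scene'):
    W=np.load(n+'0.npy'); im=np.load(n+'0i.npy'); H=hsv(im).astype(int)
    h,S,V=H[...,0],H[...,1],H[...,2]; z=W[...,2]
    print(n)
    for nm,lo,hi in(('blue',100,125),('green',45,80),('yellow',22,34)):
        m=(h>=lo)&(h<=hi)&(S>130)&(V>60)
        for a,mm in(('collar',m&(z>.18)&(z<.23)),('car',m&(z>.035)&(z<.12))):
            k=mm&(W[...,1]<0.6)&(W[...,1]>-.5)&(W[...,0]<.9)
            print(nm,a,k.sum(),np.nanmedian(W[k],0).round(4) if k.any() else'')
    board=(S<60)&(V>140)&(z>.015)&(z<.035)&(W[...,1]<0)
    r=cv2.minAreaRect(W[board][:,:2].astype(np.float32)); print('board',r,np.nanmedian(z[board]))
    red=((h<6)|(h>174))&(S>150)&(z>.06)&(z<.095)&(W[...,0]<.55); print('handle',red.sum(),W[red].mean(0))
    mat=(V<45)&(abs(z)<.01)&(abs(W[...,1]-.03)<.08)&(abs(W[...,0]-.38)<.1); print('mat',cv2.minAreaRect(W[mat][:,:2].astype(np.float32)))
    rod=(z>.165)&(z<.19)&(W[...,1]>.0)&(W[...,1]<.55)&(W[...,0]<.62)&(W[...,0]>.3)
    print('rod',rod.sum(), cv2.fitLine(W[rod][:,:2].astype(np.float32),cv2.DIST_HUBER,0,.01,.01).ravel())
    foot=(S<50)&(z>.003)&(z<.014)&(W[...,1]>.0)&(W[...,1]<.55)&(W[...,0]>.35)&(W[...,0]<.62)
    print('foot',cv2.minAreaRect(W[foot][:,:2].astype(np.float32)))
E
```

```text
top
blue collar 37 [0.5305 0.2341 0.2089]
blue car 84 [ 0.5479 -0.1166  0.0556]
green collar 42 [0.4517 0.3791 0.208 ]
green car 140 [ 0.5396 -0.2588  0.0552]
yellow collar 50 [0.4893 0.3103 0.2085]
yellow car 152 [ 0.4812 -0.1932  0.0556]
board ((0.3879016041755676, -0.3313515782356262), (0.5334823727607727, 0.690039873123169), 84.51435089111328) 0.023618785606204944
handle 75 [0.45964073 0.03772646 0.07830971]
mat ((0.44917231798171997, 0.04605172947049141), (0.06136006489396095, 0.09859719127416611), 1.4367879629135132)
rod 625 [ 0.4890931 -0.8722316  0.5232583  0.2453118]
foot ((0.5059975385665894, 0.2748883068561554), (0.2131497710943222, 0.5441676378250122), 4.58750057220459)
scene
blue collar 40 [0.5334 0.2348 0.207 ]
blue car 161 [ 0.5683 -0.1284  0.0547]
green collar 30 [0.4537 0.3804 0.2078]
green car 134 [ 0.5621 -0.27    0.0549]
yellow collar 40 [0.4911 0.3115 0.2076]
yellow car 201 [ 0.5083 -0.2008  0.0537]
board ((0.5651535987854004, -0.2600446343421936), (0.3494338393211365, 0.3594244420528412), 87.16495513916016) 0.023035127616027565
handle 106 [0.4578666  0.04773766 0.07465293]
mat ((0.44782859086990356, 0.04561687260866165), (0.06622777134180069, 0.10591132938861847), 1.7808969020843506)
rod 723 [ 0.48257804 -0.875853    0.5171219   0.26570234]
foot ((0.47719258069992065, 0.2682358920574188), (0.25016775727272034, 0.5215532779693604), 14.186169624328613)
```

Call:
send_rows:
  moves:
    - [-0.7, -0.8, -0.43, 0, 0, 0]
    - [-0.7, -0.8, -0.43, 0, 0, 0]
    - [-0.7, -0.8, -0.43, 0, 0, 0]
    - [-0.7, -0.8, -0.43, 0, 0, 0]
    - [-0.7, -0.8, -0.43, 0, 0, 0]
    - [-0.7, -0.8, -0.43, 0, 0, 0]
    - [-0.7, -0.8, -0.43, 0, 0, 0]

```text
time_s: 0.8
position: [0.3423, 0.3056, 0.3318]
tcp_rot: [[-0.901, 0.435, 0.003], [0.435, 0.901, 0.0], [-0.003, 0.002, -1.0]]
force: [-0.7, 0.8, -0.3]
opening: 1.004
grasp_force: 0.0
```

Call:
send_rows:
  moves:
    - [-0.7, -0.8, 0, 0, 0, 0]
    - [-0.7, -0.8, 0, 0, 0, 0]
    - [-0.7, -0.8, 0, 0, 0, 0]
    - [-0.7, -0.8, 0, 0, 0, 0]
    - [-0.7, -0.8, 0, 0, 0, 0]
    - [-0.7, -0.8, 0, 0, 0, 0]
    - [-0.7, -0.8, 0, 0, 0, 0]

```text
time_s: 1.5
position: [0.4135, 0.0511, 0.3294]
tcp_rot: [[-0.901, 0.434, -0.001], [0.434, 0.901, 0.0], [0.001, -0.0, -1.0]]
force: [0.3, -0.2, 0.8]
opening: 0.999
grasp_force: 0.0
```

Call:
send_rows:
  moves:
    - [-0.6, -0.74, 0, 0, 0, -0.283]
    - [-0.6, -0.74, 0, 0, 0, -0.283]
    - [-0.6, -0.74, 0, 0, 0, -0.283]
    - [-0.6, -0.74, 0, 0, 0, -0.283]
    - [-0.6, -0.74, 0, 0, 0, -0.283]
    - [-0.6, -0.74, 0, 0, 0, -0.283]
    - [-0.6, -0.74, 0, 0, 0, -0.283]

```text
time_s: 2.2
position: [0.469, -0.1787, 0.3291]
tcp_rot: [[-1.0, 0.001, -0.001], [0.001, 1.0, 0.002], [0.001, 0.002, -1.0]]
force: [-0.8, -0.0, -0.0]
opening: 1.003
grasp_force: 0.0
```

Run:
```python
from h import *
s,im,d,c=grab('wrist'); print(s['position'],s['time_s'],s['joint_positions'].round(0)); print(s['tcp_rot'].round(3).tolist())
save('w1',im); W=cloud(s,d,c); np.save('w1.npy',W); np.save('w1i.npy',im)
```

```text
[ 0.46899846 -0.17866099  0.3290827 ] 2.2 [ -34.   14.   91.    0.   75. -124.]
[[-1.0, 0.001, -0.001], [0.001, 1.0, 0.002], [0.001, 0.002, -1.0]]
```

View pics/w1.png

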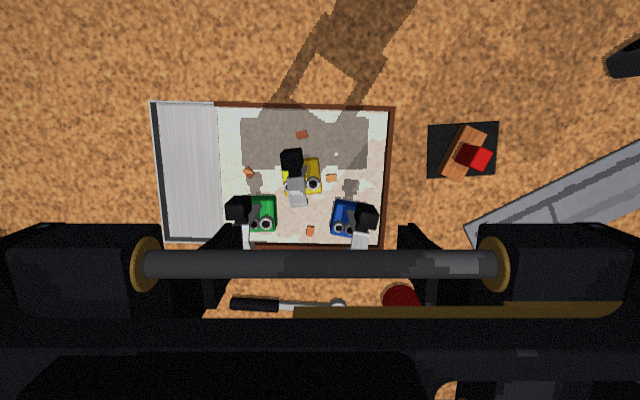

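The wrist view shows the carriers yellow (305,175), green (262,213) and blue (348,216) with black grips, and chips at about (302,134), (249,172), (331,178) and (310,231). The scraper on the mat is at (463,150).

```bash
cat > carr.py <<'E'
from h import *
def grips(W,im,zlo=.150,box=(.3,.7,-.36,-.02)):
    x,y,z=W[...,0],W[...,1],W[...,2]; V=im.max(2)
    m=(z>zlo)&(z<.175)&(x>box[0])&(x<box[1])&(y>box[2])&(y<box[3])
    n,l,st,ce=cv2.connectedComponentsWithStats((m&(V<50)).astype(np.uint8))
    for i in range(1,n):
        if st[i,4]>20: 
            P=W[l==i]; r=cv2.minAreaRect(P[:,:2].astype(np.float32)); print('grip',st[i,4],np.median(P,0).round(4),'rect',np.round(r[0],4),np.round(r[1],4),round(r[2],1),'zmax',np.percentile(P[:,2],90).round(4))
def blocks(W,im,zlo=.045,zhi=.062,box=(.3,.7,-.36,-.02)):
    x,y,z=W[...,0],W[...,1],W[...,2]; H=hsv(im).astype(int); h,S=H[...,0],H[...,1]
    for nm,lo,hi in(('blue',100,125),('green',45,80),('yellow',22,34)):
        k=(h>=lo)&(h<=hi)&(S>130)&(z>zlo)&(z<zhi)&(x>box[0])&(x<box[1])&(y>box[2])&(y<box[3])
        if k.sum()>20:
            r=cv2.minAreaRect(W[k][:,:2].astype(np.float32)); print(nm,k.sum(),np.round(r[0],4),np.round(r[1],4),round(r[2],1),np.median(W[k][:,2]).round(4))
def chips(W,im,box=(.3,.7,-.5,.1),zlo=.0,zhi=.045):
    x,y,z=W[...,0],W[...,1],W[...,2]; H=hsv(im).astype(int); h,S,V=H[...,0],H[...,1],H[...,2]
    k=(h>=3)&(h<=14)&(S>90)&(V>110)&(z>zlo)&(z<zhi)&(x>box[0])&(x<box[1])&(y>box[2])&(y<box[3])
    n,l,st,ce=cv2.connectedComponentsWithStats(k.astype(np.uint8))
    for i in range(1,n):
        if st[i,4]>12: print('chip',st[i,4],ce[i].round(),np.median(W[l==i],0).round(4))
E
python3 - <<'E'
from carr import *
W=np.load('w1.npy');im=np.load('w1i.npy')
grips(W,im);blocks(W,im);chips(W,im)
H=hsv(im).astype(int);S,V=H[...,1],H[...,2];z=W[...,2]
b=(S<45)&(V>90)&(z>.017)&(z<.032)&(W[...,0]<.7)&(W[...,1]>-.35)&(W[...,1]<-.02)
P=W[b];print('board',np.percentile(P[:,0],[1,99]),np.percentile(P[:,1],[1,99]),cv2.minAreaRect(P[:,:2].astype(np.float32)),np.median(P[:,2]))
# fence x- edge line : dark-brown z .03-.04
f=(z>.029)&(z<.042)&(W[...,0]<.45)&(W[...,1]>-.33)&(W[...,1]<-.05)&(S>90)
for q in W[f][::max(1,f.sum()//12)]: print(q.round(3),end=' ')
h=H[...,0]
m=(V<50)&(abs(z)<.015)&(abs(W[...,1]-.045)<.09)&(abs(W[...,0]-.44)<.09)|((abs(W[...,1]-.045)<.06)&(abs(W[...,0]-.44)<.06)&(z>.012))
print('\nmat',cv2.minAreaRect(W[m&(V<50)][:,:2].astype(np.float32)),np.median(z[m&(V<50)]))
red=((h<6)|(h>174))&(S>150)&(z>.06)&(z<.095)&(W[...,0]<.55);r=cv2.minAreaRect(W[red][:,:2].astype(np.float32));print('handle',red.sum(),W[red].mean(0),r)
wd=(z>.018)&(z<.033)&(abs(W[...,1]-.045)<.06)&(abs(W[...,0]-.44)<.06); print('wood',cv2.minAreaRect(W[wd][:,:2].astype(np.float32)),np.median(z[wd]))
E
```

```text
grip 396 [ 0.4466 -0.2077  0.1636] rect [ 0.4478 -0.2081] [0.0202 0.0215] 6.5 zmax 0.1647
grip 412 [ 0.5025 -0.2703  0.1634] rect [ 0.5043 -0.2717] [0.0216 0.0197] 89.8 zmax 0.1645
grip 383 [ 0.5126 -0.1246  0.1636] rect [ 0.5147 -0.1238] [0.0207 0.0197] 79.7 zmax 0.1648
blue 381 [ 0.5522 -0.1415] [0.0323 0.0482] 79.2 0.0555
green 381 [ 0.544  -0.2628] [0.0368 0.0477] 89.4 0.0554
yellow 380 [ 0.4876 -0.2036] [0.0481 0.0531] 6.1 0.0557
chip 17 [187.  46.] [ 0.3045 -0.368   0.0005]
chip 16 [233.  48.] [ 0.3059 -0.3028  0.0004]
chip 27 [263.  50.] [ 0.3073 -0.2593  0.0007]
chip 37 [292.  49.] [ 0.3075 -0.2167  0.0005]
chip 31 [374.  48.] [ 0.305  -0.0973  0.0009]
chip 23 [409.  48.] [ 0.305  -0.0451  0.0006]
chip 29 [416.  48.] [ 0.3065 -0.0358  0.0007]
chip 223 [429.  61.] [ 0.3241 -0.0155  0.0007]
chip 14 [438.  46.] [ 0.3036 -0.0052  0.0006]
chip 6213 [441. 137.] [0.4057 0.0141 0.0007]
chip 19 [147.  51.] [ 0.3098 -0.4291  0.0006]
chip 16 [195.  50.] [ 0.3087 -0.3592  0.0009]
chip 13 [382.  49.] [ 0.3075 -0.0868  0.0009]
chip 42 [449.  51.] [0.3103 0.0143 0.0006]
chip 33 [331.  52.] 
[... 5493 characters left out ...]
634
[ 0.383 -0.326  0.035] [ 0.384 -0.237  0.035] [ 0.386 -0.199  0.035] [ 0.387 -0.213  0.037] [ 0.388 -0.258  0.035] [ 0.388 -0.127  0.036] [ 0.39  -0.175  0.036] [ 0.391 -0.179  0.035] [ 0.393 -0.128  0.036] [ 0.402 -0.077  0.037] [ 0.423 -0.2    0.032] [ 0.432 -0.208  0.032] 
mat ((0.45397138595581055, 0.045990023761987686), (0.08281650394201279, 0.10846227407455444), 3.43410587310791) 0.004159197631614681
handle 489 [0.45737686 0.03634027 0.07602599] ((0.4583073854446411, 0.03902566060423851), (0.022074567154049873, 0.02996187098324299), 67.50094604492188)
wood ((0.4585140347480774, 0.03942988067865372), (0.03698435053229332, 0.07990437746047974), 66.41471862792969) 0.026064767472398165
```

Call:
send_rows:
  moves:
    - [-0.2, 0.9, -0.28, 0, 0, 0]
    - [-0.2, 0.9, -0.28, 0, 0, 0]
    - [-0.2, 0.9, -0.28, 0, 0, 0]
    - [-0.2, 0.9, -0.28, 0, 0, 0]
    - [-0.2, 0.9, -0.28, 0, 0, 0]
    - [-0.2, 0.9, -0.28, 0, 0, 0]

```text
time_s: 2.85
position: [0.5181, 0.0531, 0.4019]
tcp_rot: [[-1.0, -0.01, 0.003], [-0.01, 1.0, 0.003], [-0.003, 0.003, -1.0]]
force: [0.5, -1.0, 0.2]
opening: 0.993
grasp_force: 0.0
```

Call:
send_rows:
  moves:
    - [-0.28, 0.95, 0, 0, 0, -0.315]
    - [-0.28, 0.95, 0, 0, 0, -0.315]
    - [-0.28, 0.95, 0, 0, 0, -0.315]
    - [-0.28, 0.95, 0, 0, 0, -0.315]
    - [-0.28, 0.95, 0, 0, 0, -0.315]
    - [-0.28, 0.95, 0, 0, 0, -0.315]
    - [-0.28, 0.95, 0, 0, 0, -0.315]
    - [-0.28, 0.95, 0, 0, 0, -0.315]

```text
time_s: 3.65
position: [0.5873, 0.283, 0.3997]
tcp_rot: [[-0.88, -0.475, -0.002], [-0.475, 0.88, -0.001], [0.002, -0.0, -1.0]]
force: [-0.4, 0.3, 1.0]
opening: 1.003
grasp_force: 0.0
```

Run:
```python
from carr import *
s,im,d,c=grab('wrist'); print(s['position'],s['time_s'],s['joint_positions'].round(0))
save('w2',im); W=cloud(s,d,c); np.save('w2.npy',W); np.save('w2i.npy',im)
H=hsv(im).astype(int);h,S,V=H[...,0],H[...,1],H[...,2];z=W[...,2]
C=[]
for nm,lo,hi in(('blue',100,125),('green',45,80),('yellow',22,34)):
    k=(h>=lo)&(h<=hi)&(S>130)&(z>.185)&(z<.22)
    C.append(np.median(W[k],0)); r=cv2.minAreaRect(W[k][:,:2].astype(np.float32)); print(nm,k.sum(),C[-1].round(4),np.round(r[0],4),np.round(r[1],4),round(r[2],1))
rod=(z>.172)&(z<.186)&(W[...,0]<.75)&(W[...,0]>.3)&(W[...,1]>0.05)&(V>50)&(S<80)
l=cv2.fitLine(W[rod][:,:2].astype(np.float32),cv2.DIST_HUBER,0,.001,.001).ravel();print('rod',rod.sum(),l,np.degrees(np.arctan2(l[1],l[0])),np.median(z[rod]))
a=np.array([-l[0],-l[1]]) if l[1]<0 else l[:2]
t=(W[rod][:,:2]-l[2:])@a; print('ends',l[2:]+a*np.percentile(t,1),l[2:]+a*np.percentile(t,99))
foot=(S<50)&(V>60)&(z>.004)&(z<.013)&(W[...,0]>.35)&(W[...,0]<.72)&(W[...,1]>.05)
r=cv2.minAreaRect(W[foot][:,:2].astype(np.float32));print('foot',r)
pst=(z>.176)&(z<.19)&(W[...,0]>.5)&(W[...,1]<.16)&(W[...,1]>0); print('post?',pst.sum(),cv2.minAreaRect(W[pst][:,:2].astype(np.float32)))
```

```text
[0.58731673 0.28299378 0.39972859] 3.65 [  16.   25.   63.   -0.   92. -102.]
blue 222 [0.53   0.2357 0.2086] [0.4802 0.3264] [0.0132 0.2264] 28.9
green 226 [0.4504 0.3808 0.2088] [0.4501 0.3812] [0.0119 0.0199] 28.4
yellow 224 [0.4882 0.3129 0.2088] [0.4609 0.3635] [0.0119 0.1344] 28.3
rod 1466 [ 0.46428698 -0.8856848   0.54891443  0.20436002] -62.33591 0.17932449845051457
ends [0.60651713 0.09447576] [0.43498346 0.42169743]
foot ((0.576241672039032, 0.29387280344963074), (0.21517536044120789, 0.4086456894874573), 28.705001831054688)
post? 672 ((0.5905830264091492, 0.1280910223722458), (0.015076317824423313, 0.07963688671588898), 27.39853858947754)
```

View pics/w2.png

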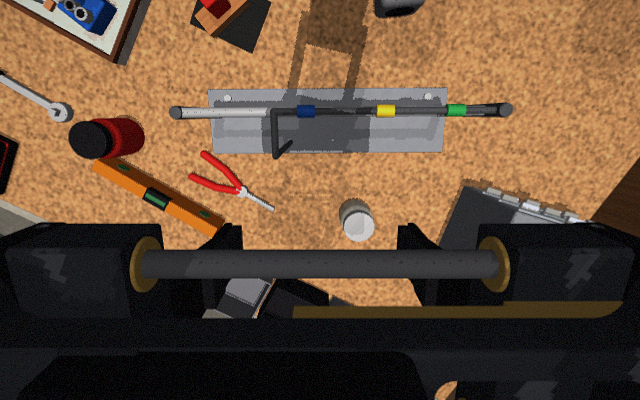

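The collars lie nearly on image row 111: blue at (306,111), yellow at (385,111) and green at (457,110). The open rod runs from the low post at (177,112) to the keeper bend at (275,110).

Call:
send_rows:
  moves:
    - [0.67, -0.9, 0, 0, 0, 0]
    - [0.67, -0.9, 0, 0, 0, 0]
    - [0.67, -0.9, 0, 0, 0, 0]
    - [0.67, -0.9, 0, 0, 0, 0]
    - [0.67, -0.9, 0, 0, 0, 0]
    - [0.67, -0.9, 0, 0, 0, 0]
  grip: 0.5

```text
time_s: 4.3
position: [0.5462, 0.0015, 0.4007]
tcp_rot: [[-0.882, -0.47, 0.0], [-0.47, 0.882, -0.001], [0.0, -0.001, -1.0]]
force: [0.2, 0.4, -0.8]
opening: 0.554
grasp_force: 0.0
```

Call:
send_rows:
  moves:
    - [0.67, -0.9, 0.6, 0, 0, 0.318]
    - [0.67, -0.9, 0.6, 0, 0, 0.318]
    - [0.67, -0.9, 0.6, 0, 0, 0.318]
    - [0.67, -0.9, 0.6, 0, 0, 0.318]
    - [0.67, -0.9, 0.6, 0, 0, 0.318]
    - [0.67, -0.9, 0.6, 0, 0, 0.318]
    - [0.67, -0.9, 0.6, 0, 0, 0.318]
    - [0.67, -0.9, 0.6, 0, 0, 0.318]

```text
time_s: 5.1
position: [0.5054, -0.2738, 0.249]
tcp_rot: [[-1.0, 0.01, -0.002], [0.01, 1.0, 0.002], [0.002, 0.002, -1.0]]
force: [-0.3, 0.1, -0.4]
opening: 0.495
grasp_force: 0.0
```

```bash
cat > plan.py <<'E'
from h import *
def plan(p,yaw,st=None):
    """shift/turn units from measured pose to TCP p with tool x at world yaw deg, pointing down"""
    s=st or readout.read_state(); R=np.array(s['tcp_rot']); a=np.radians(yaw)
    T=np.array([[np.cos(a),np.sin(a),0],[np.sin(a),-np.cos(a),0],[0,0,-1]])
    v=cv2.Rodrigues(R.T@T)[0].ravel()
    print((R.T@(np.array(p)-s['position'])/.25).round(3),(np.degrees(v)/90).round(3), 't',round(s['time_s'],2),'pos',s['position'].round(4))
E
python3 - <<'E'
from plan import *
from carr import *
W=np.load('w2.npy');im=np.load('w2i.npy');z=W[...,2]
# rod centreline, per image column
for c in (185,200,215,230,245,260,268,280,295,345,420):
    k=[r for r in range(95,125) if .165<z[r,c]<.215]
    if k: print(c,len(k),W[k,c].mean(0).round(4),z[k,c].max().round(3))
H=hsv(im).astype(int)
for r in (110,):
    print([ (c,W[r,c].round(3).tolist()) for c in (170,174,178,182,270,274,278,496,502,508)])
s,im,d,c=grab('wrist');W=cloud(s,d,c);grips(W,im);blocks(W,im)
plan([.5043,-.2717,.125],180)
E
```

```text
185 11 [0.6012 0.1086 0.1786] 0.181
200 10 [0.5919 0.1246 0.1799] 0.182
215 10 [0.5835 0.1402 0.1793] 0.181
230 11 [0.5744 0.1558 0.1794] 0.182
245 11 [0.5659 0.1716 0.1797] 0.182
260 11 [0.5575 0.1873 0.1793] 0.181
268 10 [0.5524 0.1955 0.1797] 0.182
280 10 [0.5446 0.2103 0.1999] 0.207
295 10 [0.5366 0.2253 0.2002] 0.207
345 10 [0.5097 0.2751 0.1983] 0.208
420 10 [0.4688 0.3488 0.2006] 0.208
[(170, [0.606, 0.093, 0.182]), (174, [0.603, 0.097, 0.182]), (178, [0.601, 0.101, 0.183]), (182, [0.6, 0.104, 0.179]), (270, [0.548, 0.2, 0.204]), (274, [0.546, 0.205, 0.207]), (278, [0.544, 0.208, 0.207]), (496, [0.43, 0.42, 0.208]), (502, [0.428, 0.423, 0.214]), (508, [0.425, 0.429, 0.214])]
grip 756 [ 0.4472 -0.2105  0.1637] rect [ 0.448  -0.2092] [0.0201 0.0215] 6.5 zmax 0.1647
grip 666 [ 0.5027 -0.2726  0.1636] rect [ 0.5045 -0.2725] [0.02   0.0218] 1.1 zmax 0.1646
grip 770 [ 0.5134 -0.1275  0.1636] rect [ 0.5149 -0.1241] [0.0217 0.02  ] 79.7 zmax 0.1646
blue 808 [ 0.5517 -0.1312] [0.0532 0.0429] 79.0 0.0556
green 450 [ 0.5446 -0.2722] [0.0478 0.0526] 0.8 0.0557
yellow 767 [ 0.4892 -0.2133] [0.049  0.0353] 6.7 0.0558
[0.008 0.001 0.5  ] [ 0.001 -0.    -0.005] t 5.15 pos [ 0.5063 -0.2722  0.2501]
```

Call:
send_rows:
  moves:
    - [0.008, 0, 0.15, 0, 0, -0.008]
    - [0.008, 0, 0.3, 0, 0, -0.008]
    - [0.008, 0, 0.4, 0, 0, -0.008]
    - [0.008, 0, 0.488, 0, 0, -0.008]
    - [0.008, 0, 0.488, 0, 0, -0.008]
    - [0.008, 0, 0.488, 0, 0, -0.008]

```text
time_s: 5.75
position: [0.5063, -0.2706, 0.1295]
tcp_rot: [[-1.0, -0.009, 0.001], [-0.009, 1.0, -0.001], [-0.001, -0.001, -1.0]]
force: [0.2, -0.7, 0.5]
opening: 0.5
grasp_force: 0.0
```

Call:
send_rows:
  moves:
    - [0, 0, 0, 0, 0, 0]
    - [0, 0, 0, 0, 0, 0]
    - [0, 0, 0, 0, 0, 0]
    - [0, 0, 0, 0, 0, 0]
    - [0, 0, 0, 0, 0, 0]
    - [0, 0, 0, 0, 0, 0]
    - [0, 0, 0, 0, 0, 0]
  grip: 0

```text
time_s: 6.45
position: [0.5057, -0.2724, 0.1289]
tcp_rot: [[-1.0, -0.007, 0.001], [-0.007, 1.0, -0.001], [-0.001, -0.001, -1.0]]
force: [-1.4, -0.7, 6.2]
opening: 0.25
grasp_force: 30.0
```

Call:
send_rows:
  moves:
    - [0, 0, -0.05, 0, 0, 0]
    - [0, 0, -0.12, 0, 0, 0]
    - [0, 0, -0.22, 0, 0, 0]
    - [0, 0, -0.34, 0, 0, 0]
    - [0, 0, -0.48, 0, 0, 0]
    - [0, 0, -0.6, 0, 0, 0]
    - [0, 0, -0.68, 0, 0, 0]
    - [0, 0, -0.68, 0, 0, 0]

```text
time_s: 7.25
position: [0.5065, -0.2723, 0.3011]
tcp_rot: [[-1.0, -0.008, 0.005], [-0.008, 1.0, -0.004], [-0.005, -0.004, -1.0]]
force: [0.2, 0.1, -2.8]
opening: 0.249
grasp_force: 30.0
```

Run:
```python
from plan import *
from carr import *
plan([.4802,.1003,.28],208.85); plan([.4802,.1003,.205],208.85)
s=readout.read_state();print(s['opening'],s['grasp_force'],s['force'])
```

```text
[0.094 1.491 0.079] [-0.003  0.002 -0.316] t 7.25 pos [ 0.5065 -0.2723  0.3011]
[0.095 1.493 0.379] [-0.003  0.002 -0.316] t 7.25 pos [ 0.5065 -0.2723  0.3011]
0.2490133361235916 29.978291967418045 [ 0.16202121  0.10402703 -2.81706558]
```

Call:
send_rows:
  moves:
    - [0, 0.05, 0, 0, 0, 0]
    - [0, 0.12, 0, 0, 0, 0]
    - [0, 0.24, 0, 0, 0, 0]
    - [0, 0.38, 0, 0, 0, 0]
    - [0, 0.52, 0, 0, 0, 0]
    - [0, 0.66, 0, 0, 0, 0]
    - [0, 0.8, 0, 0, 0, 0]
    - [0, 0.9, 0, 0, 0, 0]
    - [0, 0.9, 0, 0, 0, 0]

```text
time_s: 8.15
position: [0.5009, -0.0414, 0.2962]
tcp_rot: [[-1.0, -0.012, -0.006], [-0.012, 1.0, 0.004], [0.005, 0.004, -1.0]]
force: [-0.1, 0.3, -3.2]
opening: 0.249
grasp_force: 30.0
```

Call:
send_rows:
  moves:
    - [0.02, 0.06, 0, 0, 0, -0.03]
    - [0.04, 0.14, 0, 0, 0, -0.08]
    - [0.06, 0.24, 0, 0, 0, -0.14]
    - [0.08, 0.36, 0, 0, 0, -0.2]
    - [0.09, 0.48, 0, 0, 0, -0.26]
    - [0.09, 0.56, 0, 0, 0, -0.3]
    - [0.09, 0.59, 0, 0, 0, -0.316]
    - [0.09, 0.59, 0, 0, 0, -0.316]
    - [0.09, 0.59, 0, 0, 0, -0.316]

```text
time_s: 9.05
position: [0.4799, 0.1, 0.2977]
tcp_rot: [[-0.876, -0.482, -0.001], [-0.482, 0.876, -0.001], [0.001, -0.0, -1.0]]
force: [-0.6, -0.2, -2.7]
opening: 0.251
grasp_force: 30.0
```

Run:
```python
from plan import *
plan([.4802,.1003,.207],208.85); plan([.5426,.1347,.207],208.85)
```

```text
[-0.002  0.     0.363] [-0.    -0.001 -0.   ] t 9.05 pos [0.4799 0.1    0.2977]
[-0.287  0.001  0.363] [-0.    -0.001 -0.   ] t 9.05 pos [0.4799 0.1    0.2977]
```

Call:
send_rows:
  moves:
    - [0, 0, 0.08, 0, 0, 0]
    - [0, 0, 0.18, 0, 0, 0]
    - [0, 0, 0.28, 0, 0, 0]
    - [0, 0, 0.363, 0, 0, 0]
    - [0, 0, 0.363, 0, 0, 0]
    - [-0.06, 0, 0.363, 0, 0, 0]
    - [-0.13, 0, 0.363, 0, 0, 0]
    - [-0.2, 0, 0.363, 0, 0, 0]
    - [-0.26, 0, 0.363, 0, 0, 0]
    - [-0.287, 0, 0.363, 0, 0, 0]
    - [-0.287, 0, 0.363, 0, 0, 0]
    - [-0.287, 0, 0.363, 0, 0, 0]

```text
time_s: 10.25
position: [0.5422, 0.1348, 0.2075]
tcp_rot: [[-0.876, -0.483, -0.001], [-0.483, 0.876, -0.0], [0.001, 0.0, -1.0]]
force: [-0.5, 0.6, -3.4]
opening: 0.251
grasp_force: 30.0
```

Run:
```python
from plan import *
plan([.5426,.1347,.164],208.85)
s,im,d,c=grab('scene'); save('s1',cv2.resize(im[120:290,280:540],None,fx=3,fy=3))
```

```text
[-0.001 -0.001  0.174] [ 0.    -0.001  0.   ] t 10.25 pos [0.5422 0.1348 0.2075]
```

View pics/s1.png

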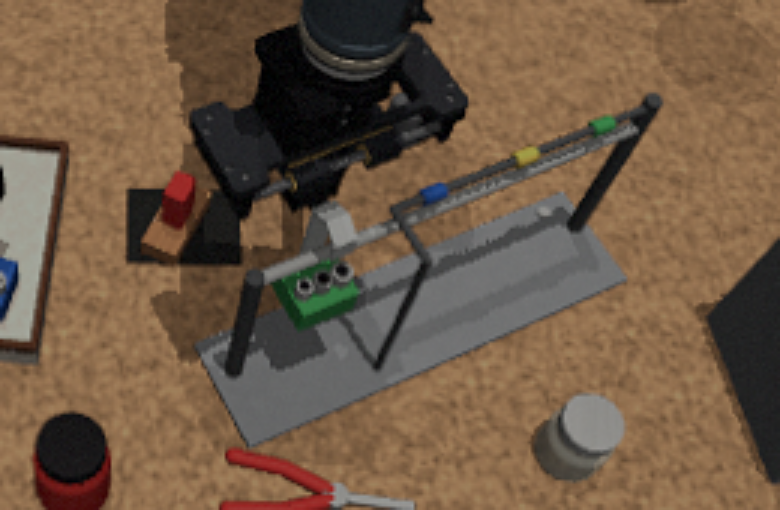

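The green hook straddles the open part of the rod at (335,225) in the crop, between the low post and the keeper bend. I'll lower it and slide it along.

Call:
send_rows:
  moves:
    - [0, 0, 0.06, 0, 0, 0]
    - [0, 0, 0.12, 0, 0, 0]
    - [0, 0, 0.162, 0, 0, 0]
    - [0, 0, 0.162, 0, 0, 0]
    - [0, 0, 0.162, 0, 0, 0]

```text
time_s: 10.8
position: [0.5428, 0.1352, 0.1669]
tcp_rot: [[-0.876, -0.483, -0.0], [-0.483, 0.876, -0.0], [0.0, 0.0, -1.0]]
force: [-0.1, -0.6, -2.5]
opening: 0.25
grasp_force: 30.0
```

Call:
send_rows:
  moves:
    - [0, 0.06, 0, 0, 0, 0]
    - [0, 0.16, 0, 0, 0, 0]
    - [0, 0.28, 0, 0, 0, 0]
    - [0, 0.4, 0, 0, 0, 0]
    - [0, 0.52, 0, 0, 0, 0]
    - [0, 0.64, 0, 0, 0, 0]
    - [0, 0.74, 0, 0, 0, 0]
    - [0, 0.8, 0, 0, 0, 0]
    - [0, 0.8, 0, 0, 0, 0]
    - [0, 0.8, 0, 0, 0, 0]

```text
time_s: 11.8
position: [0.4465, 0.3105, 0.1671]
tcp_rot: [[-0.875, -0.484, 0.001], [-0.484, 0.875, -0.0], [-0.001, -0.001, -1.0]]
force: [0.0, 0.6, -2.9]
opening: 0.25
grasp_force: 30.0
```

Run:
```python
from plan import *
plan([.4168,.3619,.164],208.85)
```

```text
[0.004 0.237 0.012] [-0.     0.     0.001] t 11.8 pos [0.4465 0.3105 0.1671]
```

Call:
send_rows:
  moves:
    - [0.004, 0.08, 0, 0, 0, 0]
    - [0.004, 0.16, 0, 0, 0, 0]
    - [0.004, 0.22, 0, 0, 0, 0]
    - [0.004, 0.237, 0, 0, 0, 0]
    - [0.004, 0.237, 0, 0, 0, 0]
    - [0.004, 0.237, 0.01, 0, 0, 0]
    - [0.004, 0.237, 0.016, 0, 0, 0]
    - [0.004, 0.237, 0.016, 0, 0, 0]

```text
time_s: 12.6
position: [0.4174, 0.3613, 0.1636]
tcp_rot: [[-0.876, -0.482, 0.001], [-0.482, 0.876, 0.0], [-0.001, -0.0, -1.0]]
force: [-1.3, -1.3, 3.3]
opening: 0.251
grasp_force: 30.0
```

Call:
send_rows:
  moves:
    - [0, 0, 0, 0, 0, 0]
    - [0, 0, 0, 0, 0, 0]
    - [0, 0, 0, 0, 0, 0]
    - [0, 0, -0.05, 0, 0, 0]
    - [0, 0, -0.12, 0, 0, 0]
    - [0, 0, -0.25, 0, 0, 0]
    - [0, 0, -0.4, 0, 0, 0]
    - [0, 0, -0.5, 0, 0, 0]
    - [0, 0, -0.5, 0, 0, 0]
  grip: 0.5

```text
time_s: 13.5
position: [0.4192, 0.3633, 0.293]
tcp_rot: [[-0.876, -0.483, 0.009], [-0.483, 0.876, 0.005], [-0.011, 0.0, -1.0]]
force: [-0.3, 0.6, -0.1]
opening: 0.501
grasp_force: 0.0
```

Run:
```python
from plan import *
from carr import *
s,im,d,c=grab('wrist');W=cloud(s,d,c); save('w3',im)
b=(.25,.7,.0,.6); grips(W,im,.17,b) ; x=(W[...,2]>.19)&(W[...,2]<.21)
V=im.max(2)
P=W[(W[...,2]>.192)&(W[...,2]<.2)&(V<50)&(W[...,0]<.5)]; print(len(P), cv2.minAreaRect(P[:,:2].astype(np.float32)) if len(P) else '')
H=hsv(im).astype(int)
for nm,lo,hi,z0,z1 in(('gcol',45,80,.2,.22),('gblock',45,80,.06,.11)):
    k=(H[...,0]>=lo)&(H[...,0]<=hi)&(H[...,1]>130)&(W[...,2]>z0)&(W[...,2]<z1)
    if k.any():print(nm,k.sum(),np.median(W[k],0),cv2.minAreaRect(W[k][:,:2].astype(np.float32)))
s,im,d,c=grab('top');W=cloud(s,d,c);grips(W,im)
plan([.448,-.209,.28],186.5)
```

```text
grip 34 [0.4075 0.3563 0.1726] rect [0.4077 0.3569] [0.0017 0.0214] 27.6 zmax 0.1744
274 ((0.4122816026210785, 0.3883378505706787), (0.024054573848843575, 0.07968634366989136), 8.716758728027344)
gcol 351 [0.44804568 0.3801386  0.20871769] ((0.43155544996261597, 0.37130317091941833), (0.051358748227357864, 0.019884102046489716), 27.957637786865234)
gblock 499 [0.43722754 0.37154333 0.09059818] ((0.4472401440143585, 0.3785010576248169), (0.04917089641094208, 0.05310410261154175), 29.163522720336914)
grip 26 [ 0.5193 -0.1164  0.1636] rect [ 0.5175 -0.1208] [0.0171 0.019 ] 79.1 zmax 0.1656
grip 42 [ 0.4501 -0.2012  0.1632] rect [ 0.4513 -0.2062] [0.0165 0.0178] 4.2 zmax 0.1656
[ 0.994 -2.06   0.033] [0.    0.001 0.249] t 13.6 pos [0.4168 0.3619 0.2887]
```

View pics/w3.png

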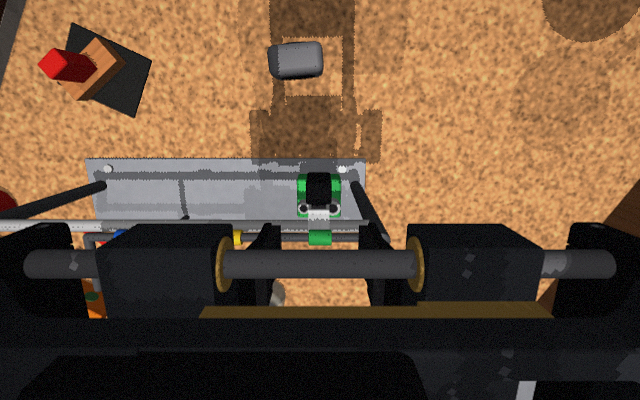

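Green hangs at (318,190), its hook in line with the green collar at (320,238). Next is yellow.

Call:
send_rows:
  moves:
    - [0.45, -0.95, 0, 0, 0, 0]
    - [0.45, -0.95, 0, 0, 0, 0]
    - [0.45, -0.95, 0, 0, 0, 0]
    - [0.45, -0.95, 0, 0, 0, 0]
    - [0.45, -0.95, 0, 0, 0, 0]
    - [0.45, -0.95, 0, 0, 0, 0]

```text
time_s: 14.2
position: [0.4321, 0.0958, 0.2865]
tcp_rot: [[-0.878, -0.479, -0.003], [-0.479, 0.878, -0.001], [0.004, 0.0, -1.0]]
force: [-0.1, 0.0, 0.1]
opening: 0.5
grasp_force: 0.0
```

Call:
send_rows:
  moves:
    - [0.544, -1.0, 0.1, 0, 0, 0.249]
    - [0.544, -1.0, 0.1, 0, 0, 0.249]
    - [0.544, -1.0, 0.1, 0, 0, 0.249]
    - [0.544, -1.0, 0.1, 0, 0, 0.249]
    - [0.544, -1.0, 0.1, 0, 0, 0.249]
    - [0.544, -1.0, 0.1, 0, 0, 0.249]
    - [0.544, -1.0, 0.1, 0, 0, 0.249]
    - [0.544, -1.0, 0.1, 0, 0, 0.249]

```text
time_s: 15.0
position: [0.434, -0.1845, 0.2615]
tcp_rot: [[-0.994, -0.111, -0.002], [-0.111, 0.994, 0.003], [0.002, 0.003, -1.0]]
force: [0.3, 0.7, -0.4]
opening: 0.499
grasp_force: 0.0
```

Run:
```python
from plan import *
from carr import *
s,im,d,c=grab('wrist');W=cloud(s,d,c); grips(W,im); blocks(W,im)
plan([.448,-.209,.129],186.5)
```

```text
grip 612 [ 0.4458 -0.208   0.1636] rect [ 0.4476 -0.2083] [0.0201 0.0217] 6.5 zmax 0.1647
grip 102 [ 0.5175 -0.1334  0.1632] rect [ 0.5171 -0.1331] [0.0143 0.0066] 13.9 zmax 0.1645
blue 100 [ 0.5525 -0.1398] [0.0316 0.0503] 84.8 0.0536
yellow 388 [ 0.4876 -0.2042] [0.0488 0.053 ] 6.3 0.0556
[-0.045 -0.109  0.531] [ 0.002 -0.001 -0.   ] t 15.05 pos [ 0.4339 -0.1836  0.2618]
```

Call:
send_rows:
  moves:
    - [-0.044, -0.107, 0.1, 0, 0, 0]
    - [-0.044, -0.107, 0.15, 0, 0, 0]
    - [-0.044, -0.107, 0.25, 0, 0, 0]
    - [-0.044, -0.107, 0.38, 0, 0, 0]
    - [-0.044, -0.107, 0.48, 0, 0, 0]
    - [-0.044, -0.107, 0.531, 0, 0, 0]
    - [-0.044, -0.107, 0.531, 0, 0, 0]
    - [-0.044, -0.107, 0.531, 0, 0, 0]

```text
time_s: 15.85
position: [0.4488, -0.2089, 0.1302]
tcp_rot: [[-0.993, -0.115, -0.0], [-0.115, 0.993, 0.001], [0.0, 0.001, -1.0]]
force: [1.3, 0.2, -0.2]
opening: 0.498
grasp_force: 0.0
```

Call:
send_rows:
  moves:
    - [0, 0, 0, 0, 0, 0]
    - [0, 0, 0, 0, 0, 0]
    - [0, 0, 0, 0, 0, 0]
    - [0, 0, 0, 0, 0, 0]
    - [0, 0, 0, 0, 0, 0]
    - [0, 0, 0, 0, 0, 0]
    - [0, 0, 0, 0, 0, 0]
  grip: 0

```text
time_s: 16.55
position: [0.4486, -0.2103, 0.1305]
tcp_rot: [[-0.994, -0.112, 0.0], [-0.112, 0.994, -0.0], [-0.0, -0.0, -1.0]]
force: [-1.0, 2.0, 5.3]
opening: 0.251
grasp_force: 29.9
```

Call:
send_rows:
  moves:
    - [0, 0, -0.05, 0, 0, 0]
    - [0, 0, -0.12, 0, 0, 0]
    - [0, 0, -0.22, 0, 0, 0]
    - [0, 0, -0.34, 0, 0, 0]
    - [0, 0, -0.48, 0, 0, 0]
    - [0, 0, -0.6, 0, 0, 0]
    - [0, 0, -0.68, 0, 0, 0]
    - [0, 0, -0.68, 0, 0, 0]

```text
time_s: 17.35
position: [0.4497, -0.2115, 0.3022]
tcp_rot: [[-0.994, -0.113, 0.004], [-0.113, 0.994, -0.004], [-0.004, -0.004, -1.0]]
force: [0.2, 0.6, -3.7]
opening: 0.248
grasp_force: 29.9
```

Run:
```python
from plan import *
plan([.4802,.1003,.298],208.85)
```

```text
[-0.262  1.225  0.012] [-0.003  0.002 -0.249] t 17.35 pos [ 0.4497 -0.2115  0.3022]
```

Call:
send_rows:
  moves:
    - [0, 0.05, 0, 0, 0, 0]
    - [-0.02, 0.14, 0, 0, 0, 0]
    - [-0.04, 0.26, 0, 0, 0, 0]
    - [-0.08, 0.4, 0, 0, 0, 0]
    - [-0.11, 0.54, 0, 0, 0, 0]
    - [-0.14, 0.68, 0, 0, 0, 0]
    - [-0.16, 0.78, 0, 0, 0, 0]
    - [-0.17, 0.8, 0, 0, 0, 0]

```text
time_s: 18.15
position: [0.4655, -0.003, 0.2976]
tcp_rot: [[-0.993, -0.116, -0.007], [-0.116, 0.993, 0.003], [0.006, 0.004, -1.0]]
force: [-0.8, -0.6, -3.4]
opening: 0.252
grasp_force: 30.0
```

Call:
send_rows:
  moves:
    - [-0.02, 0.1, 0, 0, 0, -0.06]
    - [-0.05, 0.2, 0, 0, 0, -0.12]
    - [-0.07, 0.3, 0, 0, 0, -0.18]
    - [-0.08, 0.38, 0, 0, 0, -0.23]
    - [-0.092, 0.425, 0, 0, 0, -0.249]
    - [-0.092, 0.425, 0, 0, 0, -0.249]
    - [-0.092, 0.425, 0, 0, 0, -0.249]

```text
time_s: 18.85
position: [0.4788, 0.1007, 0.2993]
tcp_rot: [[-0.876, -0.482, -0.002], [-0.482, 0.876, -0.001], [0.002, -0.0, -1.0]]
force: [-0.4, 0.3, -2.7]
opening: 0.253
grasp_force: 30.0
```

Run:
```python
from plan import *
plan([.4807,.1004,.2085],208.85); plan([.5424,.1346,.2085],208.85)
```

```text
[-0.007 -0.005  0.363] [-0.    -0.001 -0.   ] t 18.85 pos [0.4788 0.1007 0.2993]
[-0.289 -0.004  0.363] [-0.    -0.001 -0.   ] t 18.85 pos [0.4788 0.1007 0.2993]
```

Call:
send_rows:
  moves:
    - [0, 0, 0.08, 0, 0, 0]
    - [0, 0, 0.18, 0, 0, 0]
    - [0, 0, 0.28, 0, 0, 0]
    - [0, 0, 0.363, 0, 0, 0]
    - [0, 0, 0.363, 0, 0, 0]
    - [-0.06, -0.004, 0.363, 0, 0, 0]
    - [-0.13, -0.004, 0.363, 0, 0, 0]
    - [-0.2, -0.004, 0.363, 0, 0, 0]
    - [-0.26, -0.004, 0.363, 0, 0, 0]
    - [-0.289, -0.004, 0.363, 0, 0, 0]
    - [-0.289, -0.004, 0.363, 0, 0, 0]
    - [-0.289, -0.004, 0.363, 0, 0, 0]

```text
time_s: 20.05
position: [0.5423, 0.1348, 0.2095]
tcp_rot: [[-0.876, -0.483, -0.001], [-0.483, 0.876, -0.0], [0.001, 0.0, -1.0]]
force: [0.3, -0.4, -4.1]
opening: 0.249
grasp_force: 30.0
```

Call:
send_rows:
  moves:
    - [0, 0, 0.06, 0, 0, 0]
    - [0, 0, 0.12, 0, 0, 0]
    - [0, 0, 0.162, 0, 0, 0]
    - [0, 0, 0.162, 0, 0, 0]
    - [0, 0, 0.162, 0, 0, 0]

```text
time_s: 20.55
position: [0.5428, 0.1351, 0.1689]
tcp_rot: [[-0.876, -0.483, -0.0], [-0.483, 0.876, -0.0], [0.0, 0.0, -1.0]]
force: [0.9, 0.2, -3.6]
opening: 0.25
grasp_force: 30.0
```

Run:
```python
from plan import *
plan([.4544,.2936,.168],208.85)
```

```text
[0.004 0.726 0.004] [ 0. -0.  0.] t 20.55 pos [0.5428 0.1351 0.1689]
```

Call:
send_rows:
  moves:
    - [0, 0.08, 0, 0, 0, 0]
    - [0, 0.2, 0, 0, 0, 0]
    - [0, 0.32, 0, 0, 0, 0]
    - [0, 0.44, 0, 0, 0, 0]
    - [0.002, 0.56, 0, 0, 0, 0]
    - [0.004, 0.66, 0, 0, 0, 0]
    - [0.004, 0.726, 0, 0, 0, 0]
    - [0.004, 0.726, 0, 0, 0, 0]
    - [0.004, 0.726, 0, 0, 0, 0]
    - [0.004, 0.726, 0.01, 0, 0, 0]
    - [0.004, 0.726, 0.017, 0, 0, 0]
    - [0.004, 0.726, 0.017, 0, 0, 0]

```text
time_s: 21.75
position: [0.4553, 0.2932, 0.1656]
tcp_rot: [[-0.876, -0.482, 0.001], [-0.482, 0.876, 0.0], [-0.001, -0.0, -1.0]]
force: [-1.1, -0.1, 3.6]
opening: 0.246
grasp_force: 30.0
```

Call:
send_rows:
  moves:
    - [0, 0, 0, 0, 0, 0]
    - [0, 0, 0, 0, 0, 0]
    - [0, 0, 0, 0, 0, 0]
    - [0, 0, -0.05, 0, 0, 0]
    - [0, 0, -0.12, 0, 0, 0]
    - [0, 0, -0.25, 0, 0, 0]
    - [0, 0, -0.4, 0, 0, 0]
    - [0, 0, -0.5, 0, 0, 0]
    - [0, 0, -0.5, 0, 0, 0]
  grip: 0.5

```text
time_s: 22.65
position: [0.4569, 0.2949, 0.2946]
tcp_rot: [[-0.876, -0.483, 0.01], [-0.483, 0.876, 0.004], [-0.01, -0.001, -1.0]]
force: [-0.2, -0.0, 0.5]
opening: 0.505
grasp_force: 0.0
```

```bash
cat > hang.py <<'E'
from carr import *
def hang(W,im):
    H=hsv(im).astype(int); x=np.array([.8759,.4825]);y=np.array([-.4825,.8759])
    for nm,lo,hi in(('blue',100,125),('green',45,80),('yellow',22,34)):
        o=[]
        for z0,z1 in((.2,.22),(.083,.097)):
            k=(H[...,0]>=lo)&(H[...,0]<=hi)&(H[...,1]>130)&(W[...,2]>z0)&(W[...,2]<z1)&(W[...,1]>.15)
            if k.sum()>10:
                r=W[k][:,:2]@y; q=np.percentile(r,[3,97]); o+= [k.sum(),q.round(4),q.mean().round(4),np.median(W[k]@np.r_[x,0]).round(4),np.median(W[k][:,2]).round(4)]
        print(nm,o)
E
python3 - <<'E'
from plan import *
from hang import *
s,im,d,c=grab('wrist');W=cloud(s,d,c); hang(W,im); 
plan([.5148,-.124,.26],169.5)
E
```

```text
blue [np.int64(37), array([0.0278, 0.1254]), np.float64(0.0766), np.float64(0.5404), np.float64(0.2008)]
green [np.int64(128), array([0.0953, 0.1139]), np.float64(0.1046), np.float64(0.5748), np.float64(0.2082), np.int64(583), array([0.089 , 0.1202]), np.float64(0.1046), np.float64(0.5679), np.float64(0.0905)]
yellow [np.int64(351), array([0.0295, 0.0483]), np.float64(0.0389), np.float64(0.5755), np.float64(0.2086), np.int64(456), array([0.012 , 0.0636]), np.float64(0.0378), np.float64(0.5638), np.float64(0.0911)]
[ 0.601 -1.579  0.127] [0.001 0.004 0.438] t 22.7 pos [0.4555 0.2943 0.2922]
```

Call:
send_rows:
  moves:
    - [0.3, -0.79, 0, 0, 0, 0]
    - [0.3, -0.79, 0, 0, 0, 0]
    - [0.3, -0.79, 0, 0, 0, 0]
    - [0.3, -0.79, 0, 0, 0, 0]
    - [0.3, -0.79, 0, 0, 0, 0]
    - [0.3, -0.79, 0, 0, 0, 0]

```text
time_s: 23.3
position: [0.4837, 0.0831, 0.2886]
tcp_rot: [[-0.878, -0.479, -0.002], [-0.479, 0.878, 0.0], [0.002, 0.001, -1.0]]
force: [-0.4, 0.3, -0.6]
opening: 0.5
grasp_force: 0.0
```

Call:
send_rows:
  moves:
    - [0.3, -0.79, 0.13, 0, 0, 0.438]
    - [0.3, -0.79, 0.13, 0, 0, 0.438]
    - [0.3, -0.79, 0.13, 0, 0, 0.438]
    - [0.3, -0.79, 0.13, 0, 0, 0.438]
    - [0.3, -0.79, 0.13, 0, 0, 0.438]
    - [0.3, -0.79, 0.13, 0, 0, 0.438]
    - [0.3, -0.79, 0.13, 0, 0, 0.438]
    - [0.3, -0.79, 0.13, 0, 0, 0.438]

```text
time_s: 24.1
position: [0.5135, -0.1222, 0.257]
tcp_rot: [[-0.984, 0.179, -0.001], [0.179, 0.984, 0.001], [0.001, 0.001, -1.0]]
force: [-0.2, 0.1, 0.2]
opening: 0.496
grasp_force: 0.0
```

Run:
```python
from plan import *
from carr import *
s,im,d,c=grab('wrist');W=cloud(s,d,c); grips(W,im); blocks(W,im)
plan([.5148,-.124,.129],169.5)
```

```text
grip 612 [ 0.5132 -0.1229  0.1635] rect [ 0.5146 -0.123 ] [0.0211 0.0196] 80.1 zmax 0.1645
blue 450 [ 0.5544 -0.1307] [0.0519 0.0483] 79.1 0.0556
[-0.006 -0.006  0.513] [ 0.    -0.     0.002] t 24.15 pos [ 0.5136 -0.1224  0.2572]
```

Call:
send_rows:
  moves:
    - [-0.006, -0.004, 0.08, 0, 0, 0]
    - [-0.006, -0.004, 0.2, 0, 0, 0]
    - [-0.006, -0.004, 0.33, 0, 0, 0]
    - [-0.006, -0.004, 0.45, 0, 0, 0]
    - [-0.006, -0.004, 0.51, 0, 0, 0]
    - [-0.006, -0.004, 0.51, 0, 0, 0]
    - [-0.006, -0.004, 0.51, 0, 0, 0]

```text
time_s: 24.85
position: [0.5154, -0.125, 0.13]
tcp_rot: [[-0.983, 0.181, 0.0], [0.181, 0.983, -0.0], [-0.0, -0.0, -1.0]]
force: [0.5, 0.3, 0.2]
opening: 0.497
grasp_force: 0.0
```

Call:
send_rows:
  moves:
    - [0, 0, 0, 0, 0, 0]
    - [0, 0, 0, 0, 0, 0]
    - [0, 0, 0, 0, 0, 0]
    - [0, 0, 0, 0, 0, 0]
    - [0, 0, 0, 0, 0, 0]
    - [0, 0, 0, 0, 0, 0]
    - [0, 0, 0, 0, 0, 0]
  grip: 0

```text
time_s: 25.55
position: [0.5154, -0.1258, 0.1303]
tcp_rot: [[-0.983, 0.183, 0.001], [0.183, 0.983, -0.0], [-0.001, 0.0, -1.0]]
force: [-0.9, 2.3, 5.9]
opening: 0.25
grasp_force: 29.8
```

Call:
send_rows:
  moves:
    - [0, 0, -0.05, 0, 0, 0]
    - [0, 0, -0.12, 0, 0, 0]
    - [0, 0, -0.22, 0, 0, 0]
    - [0, 0, -0.34, 0, 0, 0]
    - [0, 0, -0.48, 0, 0, 0]
    - [0, 0, -0.6, 0, 0, 0]
    - [0, 0, -0.68, 0, 0, 0]
    - [0, 0, -0.68, 0, 0, 0]

```text
time_s: 26.35
position: [0.5163, -0.1266, 0.3026]
tcp_rot: [[-0.983, 0.183, 0.006], [0.183, 0.983, -0.003], [-0.006, -0.002, -1.0]]
force: [1.4, 0.2, -2.7]
opening: 0.252
grasp_force: 29.8
```

Run:
```python
from plan import *
plan([.4802,.1003,.298],208.85)
```

```text
[0.308 0.866 0.015] [-0.003  0.003 -0.438] t 26.35 pos [ 0.5163 -0.1266  0.3026]
```

Call:
send_rows:
  moves:
    - [0.02, 0.05, 0, 0, 0, -0.02]
    - [0.05, 0.13, 0, 0, 0, -0.06]
    - [0.09, 0.24, 0, 0, 0, -0.11]
    - [0.13, 0.36, 0, 0, 0, -0.17]
    - [0.18, 0.5, 0, 0, 0, -0.23]
    - [0.23, 0.64, 0, 0, 0, -0.29]
    - [0.27, 0.76, 0, 0, 0, -0.35]
    - [0.3, 0.84, 0, 0, 0, -0.4]
    - [0.308, 0.866, 0, 0, 0, -0.438]
    - [0.308, 0.866, 0, 0, 0, -0.438]
    - [0.308, 0.866, 0, 0, 0, -0.438]

```text
time_s: 27.45
position: [0.4777, 0.1014, 0.2981]
tcp_rot: [[-0.876, -0.483, -0.004], [-0.483, 0.876, -0.0], [0.003, 0.001, -1.0]]
force: [0.3, -0.4, -3.2]
opening: 0.25
grasp_force: 29.8
```

Run:
```python
from plan import *
plan([.5424,.1346,.2085],208.85)
```

```text
[-0.292 -0.009  0.357] [ 0.001 -0.002  0.   ] t 27.45 pos [0.4777 0.1014 0.2981]
```

Call:
send_rows:
  moves:
    - [0, 0, 0.08, 0, 0, 0]
    - [0, 0, 0.18, 0, 0, 0]
    - [0, 0, 0.28, 0, 0, 0]
    - [0, 0, 0.358, 0, 0, 0]
    - [0, 0, 0.358, 0, 0, 0]
    - [-0.06, -0.006, 0.358, 0, 0, 0]
    - [-0.13, -0.006, 0.358, 0, 0, 0]
    - [-0.2, -0.006, 0.358, 0, 0, 0]
    - [-0.26, -0.006, 0.358, 0, 0, 0]
    - [-0.29, -0.006, 0.358, 0, 0, 0]
    - [-0.29, -0.006, 0.358, 0, 0, 0]
    - [-0.29, -0.006, 0.358, 0, 0, 0]

```text
time_s: 28.65
position: [0.5425, 0.1344, 0.2101]
tcp_rot: [[-0.876, -0.483, -0.001], [-0.483, 0.876, -0.0], [0.001, 0.0, -1.0]]
force: [0.4, -0.4, -2.5]
opening: 0.246
grasp_force: 29.9
```

Call:
send_rows:
  moves:
    - [0, 0, 0.06, 0, 0, 0]
    - [0, 0, 0.12, 0, 0, 0]
    - [0, 0, 0.162, 0, 0, 0]
    - [0, 0, 0.162, 0, 0, 0]
    - [0, 0, 0.162, 0, 0, 0]

```text
time_s: 29.15
position: [0.543, 0.1346, 0.1697]
tcp_rot: [[-0.876, -0.483, -0.0], [-0.483, 0.876, -0.0], [0.0, 0.0, -1.0]]
force: [-0.1, -0.8, -2.8]
opening: 0.243
grasp_force: 29.9
```

Run:
```python
from plan import *
plan([.4964,.2164,.168],208.85)
```

```text
[0.005 0.376 0.007] [ 0. -0.  0.] t 29.15 pos [0.543  0.1346 0.1697]
```

Call:
send_rows:
  moves:
    - [0, 0.08, 0, 0, 0, 0]
    - [0, 0.2, 0, 0, 0, 0]
    - [0.002, 0.3, 0, 0, 0, 0]
    - [0.004, 0.35, 0, 0, 0, 0]
    - [0.005, 0.376, 0, 0, 0, 0]
    - [0.005, 0.376, 0, 0, 0, 0]
    - [0.005, 0.376, 0, 0, 0, 0]
    - [0.005, 0.376, 0.01, 0, 0, 0]
    - [0.005, 0.376, 0.018, 0, 0, 0]
    - [0.005, 0.376, 0.018, 0, 0, 0]

```text
time_s: 30.15
position: [0.4973, 0.2158, 0.1653]
tcp_rot: [[-0.876, -0.482, 0.001], [-0.482, 0.876, -0.0], [-0.0, -0.001, -1.0]]
force: [0.2, -1.2, -0.4]
opening: 0.253
grasp_force: 30.0
```

Call:
send_rows:
  moves:
    - [0, 0, 0, 0, 0, 0]
    - [0, 0, 0, 0, 0, 0]
    - [0, 0, 0, 0, 0, 0]
    - [0, 0, -0.05, 0, 0, 0]
    - [0, 0, -0.12, 0, 0, 0]
    - [0, 0, -0.25, 0, 0, 0]
    - [0, 0, -0.4, 0, 0, 0]
    - [0, 0, -0.5, 0, 0, 0]
    - [0, 0, -0.5, 0, 0, 0]
  grip: 0.5

```text
time_s: 31.05
position: [0.4994, 0.2173, 0.2953]
tcp_rot: [[-0.875, -0.483, 0.01], [-0.483, 0.875, 0.002], [-0.01, -0.003, -1.0]]
force: [-0.5, 0.5, -0.1]
opening: 0.502
grasp_force: 0.0
```

Run:
```python
from plan import *
from hang import *
s,im,d,c=grab('wrist');W=cloud(s,d,c); hang(W,im); 
plan([.55,-.12,.36],180)
```

```text
blue [np.int64(352), array([-0.0591, -0.0402]), np.float64(-0.0496), np.float64(0.5753), np.float64(0.2087), np.int64(446), array([-0.0764, -0.0242]), np.float64(-0.0503), np.float64(0.564), np.float64(0.0907)]
green [np.int64(45), array([0.0481, 0.1264]), np.float64(0.0872), np.float64(0.5727), np.float64(0.206), np.int64(798), array([0.0894, 0.1386]), np.float64(0.114), np.float64(0.5654), np.float64(0.0907)]
yellow [np.int64(648), array([0.011 , 0.0463]), np.float64(0.0287), np.float64(0.5688), np.float64(0.0909)]
[ 0.467 -1.281 -0.269] [-0.     0.004  0.321] t 31.1 pos [0.4979 0.2169 0.2929]
```

Call:
send_rows:
  moves:
    - [0.23, -0.64, -0.27, 0, 0, 0]
    - [0.23, -0.64, -0.27, 0, 0, 0]
    - [0.23, -0.64, -0.27, 0, 0, 0]
    - [0.23, -0.64, -0.27, 0, 0, 0]
    - [0.23, -0.64, -0.27, 0, 0, 0]

```text
time_s: 31.6
position: [0.5248, 0.045, 0.3583]
tcp_rot: [[-0.878, -0.478, 0.002], [-0.478, 0.878, -0.002], [-0.001, -0.003, -1.0]]
force: [0.0, 1.0, -0.8]
opening: 0.502
grasp_force: 0.0
```

Call:
send_rows:
  moves:
    - [0.23, -0.64, 0, 0, 0, 0.321]
    - [0.23, -0.64, 0, 0, 0, 0.321]
    - [0.23, -0.64, 0, 0, 0, 0.321]
    - [0.23, -0.64, 0, 0, 0, 0.321]
    - [0.23, -0.64, 0, 0, 0, 0.321]
    - [0.23, -0.64, 0, 0, 0, 0.321]
    - [0.23, -0.64, 0, 0, 0, 0.321]

```text
time_s: 32.3
position: [0.5499, -0.1173, 0.3568]
tcp_rot: [[-1.0, -0.002, -0.002], [-0.002, 1.0, 0.002], [0.002, 0.002, -1.0]]
force: [-0.8, 0.7, -0.1]
opening: 0.502
grasp_force: 0.0
```

```bash
cat > board.py <<'E'
from carr import *
def board(W,im):
    H=hsv(im).astype(int);h,S,V=H[...,0],H[...,1],H[...,2];x,y,z=W[...,0],W[...,1],W[...,2]
    b=(S<45)&(V>60)&(z>.019)&(z<.028)&(x<.62)&(y>-.345)&(y<-.06)
    P=W[b];print('board z',np.median(P[:,2]).round(4),cv2.minAreaRect(P[:,:2].astype(np.float32)))
    B=P
    for lo in (-.30,-.25,-.2,-.15,-.11):
        q=P[(abs(P[:,1]-lo)<.005)]; print('y',lo,'x range',np.percentile(q[:,0],[.5,99.5]).round(4))
    for lo in (.42,.5,.58):
        q=P[(abs(P[:,0]-lo)<.005)]; print('x',lo,'y range',np.percentile(q[:,1],[.5,99.5]).round(4))
    wd=(z>.019)&(z<.033)&(abs(y-.045)<.07)&(abs(x-.44)<.08)
    if wd.sum()>50: print('wood',wd.sum(),cv2.minAreaRect(W[wd][:,:2].astype(np.float32)),np.median(z[wd]))
    red=((h<6)|(h>174))&(S>150)&(z>.06)&(z<.095)&(x<.55)&(y>-.05)
    if red.sum()>30: print('handle',red.sum(),np.percentile(z[red],90),cv2.minAreaRect(W[red][:,:2].astype(np.float32)))
    m=(V<50)&(z>-.002)&(z<.008)&(abs(y-.045)<.07)&(abs(x-.44)<.08)
    if m.sum()>50: print('mat',cv2.minAreaRect(W[m][:,:2].astype(np.float32)),np.median(z[m]))
    tr=(S<40)&(V>60)&(z>-.002)&(z<.008)&(x<.62)&(x>.37)&(y>-.47)&(y<-.33)
    if tr.sum()>50: print('tray',cv2.minAreaRect(W[tr][:,:2].astype(np.float32)),np.median(z[tr]))
def chipb(W,im,box=(.38,.63,-.345,-.07),z0=.026,z1=.04):
    H=hsv(im).astype(int);x,y,z=W[...,0],W[...,1],W[...,2]
    k=(H[...,0]<=18)&(H[...,1]>90)&(H[...,2]>60)&(z>z0)&(z<z1)&(x>box[0])&(x<box[1])&(y>box[2])&(y<box[3])
    n,l,st,ce=cv2.connectedComponentsWithStats(k.astype(np.uint8))
    for i in range(1,n):
        if st[i,4]>8: print('chip',st[i,4],ce[i].round(),W[l==i].mean(0).round(4))
E
python3 - <<'E'
from plan import *
from board import *
s,im,d,c=grab('wrist');W=cloud(s,d,c); print(s['position'],s['time_s']); board(W,im);chipb(W,im);save('w4',im)
E
```

```text
[ 0.54994465 -0.11734497  0.35682498] 32.3
board z 0.0238 ((0.4930916130542755, -0.2113468050956726), (0.26682013273239136, 0.22270555794239044), 89.84614562988281)
y -0.3 x range [0.3898 0.5978]
y -0.25 x range [0.391  0.5993]
y -0.2 x range [0.392  0.5995]
y -0.15 x range [0.3942 0.6026]
y -0.11 x range [0.3953 0.6026]
x 0.42 y range [-0.3302 -0.0794]
x 0.5 y range [-0.332  -0.0807]
x 0.58 y range [-0.3332 -0.083 ]
wood 902 ((0.45854640007019043, 0.03968488425016403), (0.03656540811061859, 0.08013661205768585), 66.62269592285156) 0.02605257240467551
handle 452 0.079795232457579 ((0.45867061614990234, 0.039625100791454315), (0.02270813100039959, 0.03024163655936718), 66.67152404785156)
mat ((0.45430195331573486, 0.04662259295582771), (0.08346114307641983, 0.10779417306184769), 3.464290142059326) 0.004113592899413043
tray ((0.49191126227378845, -0.38470959663391113), (0.08872579038143158, 0.21932174265384674), 88.54059600830078) 0.0026386653209508337
chip 592 [230.  47.] [ 0.3871 -0.2449  0.0358]
chip 85 [310.  50.] [ 0.3908 -0.1303  0.0359]
chip 12 [336.  48.] [ 0.3883 -0.0916  0.0355]
chip 281 [347.  91.] [ 0.4477 -0.0745  0.036 ]
chip 80 [261.  78.] [ 0.4284 -0.2031  0.0308]
chip 78 [209. 117.] [ 0.4841 -0.2844  0.0304]
chip 73 [291. 123.] [ 0.4929 -0.1597  0.031 ]
chip 93 [344. 141.] [ 0.5206 -0.0772  0.0356]
chip 866 [275. 192.] [ 0.6014 -0.187   0.0357]
chip 67 [272. 177.] [ 0.5785 -0.1925  0.0307]
```

View pics/w4.png

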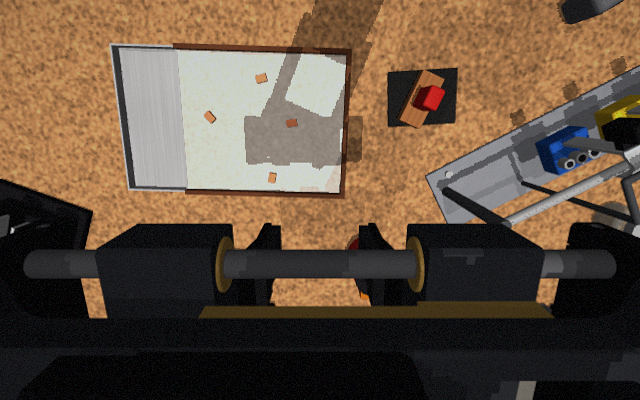

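After clearing, four chips remain on the board, at (261,78), (210,117), (291,123) and (272,177). The scraper is still on its mat at (422,97).

Run:
```python
from plan import *
plan([.4586,.0397,.14],156.6); plan([.4586,.0397,.042],156.6)
```

```text
[0.364 0.628 0.87 ] [ 0.001 -0.001  0.261] t 32.35 pos [ 0.5501 -0.1173  0.3571]
[0.363 0.628 1.262] [ 0.001 -0.001  0.261] t 32.35 pos [ 0.5501 -0.1173  0.3571]
```

Call:
send_rows:
  moves:
    - [0.364, 0.628, 0, 0, 0, 0.261]
    - [0.364, 0.628, 0, 0, 0, 0.261]
    - [0.364, 0.628, 0.2, 0, 0, 0.261]
    - [0.364, 0.628, 0.4, 0, 0, 0.261]
    - [0.364, 0.628, 0.6, 0, 0, 0.261]
    - [0.364, 0.628, 0.8, 0, 0, 0.261]
    - [0.364, 0.628, 0.87, 0, 0, 0.261]
    - [0.364, 0.628, 0.87, 0, 0, 0.261]
    - [0.364, 0.628, 0.87, 0, 0, 0.261]

```text
time_s: 33.25
position: [0.4594, 0.0386, 0.1403]
tcp_rot: [[-0.918, 0.397, -0.001], [0.397, 0.918, 0.0], [0.001, -0.0, -1.0]]
force: [1.1, 0.4, 0.8]
opening: 0.499
grasp_force: 0.0
```

Run:
```python
from plan import *
from board import *
s,im,d,c=grab('wrist');W=cloud(s,d,c); board(W,im)
plan([.4586,.0397,.042],156.6)
```

```text
board z 0.0236 ((0.42677727341651917, -0.15510429441928864), (0.08945483714342117, 0.18517205119132996), 18.13922691345215)Traceback (most recent call last):
  File "<stdin>", line 3, in <module>
  File "board.py", line 8, in board
    q=P[(abs(P[:,1]-lo)<.005)]; print('y',lo,'x range',np.percentile(q[:,0],[.5,99.5]).round(4))
                                                       ~~~~~~~~~~~~~^^^^^^^^^^^^^^^^^^
    return _quantile_unchecked(
        a, q, axis, out, overwrite_input, method, keepdims, weights)
    return _ureduce(a,
                    func=_quantile_ureduce_func,
    ...<5 lines>...
                    overwrite_input=overwrite_input,
                    method=method)
    r = func(a, **kwargs)
    result = _quantile(arr,
                       quantiles=q,
    ...<2 lines>...
                       out=out,
                       weights=wgt)
    slices_having_nans = np.isnan(arr[-1, ...])
                                  ~~~^^^^^^^^^
IndexError: index -1 is out of bounds for axis 0 with size 0
```

Call:
send_rows:
  moves:
    - [0, 0, 0.08, 0, 0, 0]
    - [0, 0, 0.18, 0, 0, 0]
    - [0, 0, 0.28, 0, 0, 0]
    - [0, 0, 0.36, 0, 0, 0]
    - [0, 0, 0.392, 0, 0, 0]
    - [0, 0, 0.392, 0, 0, 0]
    - [0, 0, 0.392, 0, 0, 0]

```text
time_s: 34.0
position: [0.4612, 0.0376, 0.0438]
tcp_rot: [[-0.917, 0.399, 0.004], [0.399, 0.917, -0.001], [-0.004, 0.001, -1.0]]
force: [-0.2, 0.3, 0.2]
opening: 0.497
grasp_force: 0.0
```

Call:
send_rows:
  moves:
    - [0, 0, 0, 0, 0, 0]
    - [0, 0, 0, 0, 0, 0]
    - [0, 0, 0, 0, 0, 0]
    - [0, 0, 0, 0, 0, 0]
    - [0, 0, 0, 0, 0, 0]
    - [0, 0, 0, 0, 0, 0]
    - [0, 0, 0, 0, 0, 0]
  grip: 0

```text
time_s: 34.7
position: [0.4598, 0.0378, 0.0423]
tcp_rot: [[-0.917, 0.399, 0.001], [0.399, 0.917, -0.0], [-0.001, 0.0, -1.0]]
force: [-0.2, -0.0, 6.4]
opening: 0.25
grasp_force: 30.0
```

Call:
send_rows:
  moves:
    - [0, 0, -0.05, 0, 0, 0]
    - [0, 0, -0.12, 0, 0, 0]
    - [0, 0, -0.22, 0, 0, 0]
    - [0, 0, -0.28, 0, 0, 0]
    - [0, 0, -0.28, 0, 0, 0]
    - [0, 0, -0.28, 0, 0, 0]

```text
time_s: 35.3
position: [0.4592, 0.0378, 0.1116]
tcp_rot: [[-0.917, 0.399, -0.001], [0.399, 0.917, 0.0], [0.001, -0.0, -1.0]]
force: [-0.4, 0.4, -1.2]
opening: 0.25
grasp_force: 29.9
```

```bash
cat >> plan.py <<'E'
def B(x,y):
    a=np.radians(-1.65); return [.4958+x*np.cos(a)-y*np.sin(a), -.2063+x*np.sin(a)+y*np.cos(a)]
E
python3 - <<'E'
from plan import *
plan(B(-.062,.055)+[.115],178.35); plan(B(-.062,.055)+[.0627],178.35)
E
```

```text
[-0.212 -0.725 -0.013] [-0.    -0.    -0.243] t 35.3 pos [0.4592 0.0378 0.1116]
[-0.212 -0.725  0.196] [-0.    -0.    -0.243] t 35.3 pos [0.4592 0.0378 0.1116]
```

Call:
send_rows:
  moves:
    - [-0.06, -0.2, -0.013, 0, 0, -0.08]
    - [-0.12, -0.4, -0.013, 0, 0, -0.16]
    - [-0.18, -0.6, -0.013, 0, 0, -0.243]
    - [-0.212, -0.725, -0.013, 0, 0, -0.243]
    - [-0.212, -0.725, -0.013, 0, 0, -0.243]
    - [-0.212, -0.725, -0.013, 0, 0, -0.243]
    - [-0.212, -0.725, -0.013, 0, 0, -0.243]

```text
time_s: 36.0
position: [0.4347, -0.1483, 0.1143]
tcp_rot: [[-1.0, 0.029, -0.003], [0.029, 1.0, 0.002], [0.003, 0.002, -1.0]]
force: [0.2, 0.4, -1.2]
opening: 0.252
grasp_force: 29.9
```

Run:
```python
from plan import *
from board import *
plan(B(-.062,.055)+[.0627],178.35);plan(B(-.062,-.143)+[.0627],178.35)
s,im,d,c=grab('wrist');W=cloud(s,d,c);chipb(W,im); s,im,d,c=grab('top');W=cloud(s,d,c);chipb(W,im)
```

```text
[-0.003 -0.005  0.206] [ 0.001 -0.002 -0.   ] t 36.0 pos [ 0.4347 -0.1483  0.1143]
[-0.004 -0.797  0.205] [ 0.001 -0.002 -0.   ] t 36.0 pos [ 0.4347 -0.1483  0.1143]
chip 3158 [258. 149.] [ 0.3902 -0.1932  0.0357]
chip 13 [411. 173.] [ 0.4122 -0.0748  0.0359]
chip 12 [410. 182.] [ 0.4196 -0.0748  0.0357]
chip 274 [251. 195.] [ 0.4276 -0.2034  0.0304]
chip 320 [380. 200.] [ 0.5878 -0.163   0.0357]
chip 11 [390. 204.] [ 0.58   -0.1927  0.0309]
chip 10 [378. 234.] [ 0.4953 -0.158   0.0298]
chip 17 [424. 239.] [ 0.4853 -0.2856  0.0311]
chip 21 [357. 271.] [ 0.3926 -0.1029  0.0359]
```

Call:
send_rows:
  moves:
    - [0, 0, 0.08, 0, 0, 0]
    - [0, 0, 0.15, 0, 0, 0]
    - [0, 0, 0.203, 0, 0, 0]
    - [0, 0, 0.203, 0, 0, 0]
    - [0, 0, 0.203, 0, 0, 0]

```text
time_s: 36.6
position: [0.4359, -0.1484, 0.0646]
tcp_rot: [[-1.0, 0.026, -0.001], [0.026, 1.0, 0.0], [0.001, 0.0, -1.0]]
force: [-0.9, -0.4, -1.8]
opening: 0.25
grasp_force: 30.0
```

Call:
send_rows:
  moves:
    - [0, -0.05, 0, 0, 0, 0]
    - [0, -0.12, 0, 0, 0, 0]
    - [0, -0.2, 0, 0, 0, 0]
    - [0, -0.28, 0, 0, 0, 0]
    - [0, -0.36, 0, 0, 0, 0]
    - [0, -0.44, 0, 0, 0, 0]
    - [0, -0.52, 0, 0, 0, 0]
    - [0, -0.6, 0, 0, 0, 0]
    - [0, -0.68, 0, 0, 0, 0]
    - [0, -0.75, 0, 0, 0, 0]
    - [0, -0.79, 0, 0, 0, 0]
    - [0, -0.79, 0, 0, 0, 0]

```text
time_s: 37.8
position: [0.4305, -0.3489, 0.0646]
tcp_rot: [[-1.0, 0.03, 0.001], [0.03, 1.0, -0.001], [-0.001, -0.001, -1.0]]
force: [-0.3, -0.5, -2.1]
opening: 0.252
grasp_force: 30.0
```

Call:
send_rows:
  moves:
    - [0, 0, -0.05, 0, 0, 0]
    - [0, 0, -0.14, 0, 0, 0]
    - [0, 0, -0.2, 0, 0, 0]
    - [0, 0, -0.2, 0, 0, 0]

```text
time_s: 38.2
position: [0.4313, -0.3468, 0.1171]
tcp_rot: [[-1.0, 0.027, 0.003], [0.027, 1.0, -0.003], [-0.003, -0.003, -1.0]]
force: [-0.2, -0.1, -2.2]
opening: 0.245
grasp_force: 30.0
```

Run:
```python
from plan import *
from board import *
plan(B(0,.09)+[.115],178.35)
s,im,d,c=grab('wrist');W=cloud(s,d,c);chipb(W,im,(.37,.62,-.45,-.07),.003); s,im,d,c=grab('top');W=cloud(s,d,c);chipb(W,im,(.37,.62,-.45,-.07),.004)
```

```text
[-0.243  0.929  0.007] [-0.002  0.002  0.001] t 38.2 pos [ 0.4313 -0.3468  0.1171]
chip 2422 [492. 143.] [ 0.3878 -0.2109  0.0359]
chip 484 [369. 218.] [ 0.5386 -0.1354  0.0335]
chip 11 [390. 204.] [ 0.5801 -0.1928  0.0303]
chip 14 [378. 234.] [ 0.4948 -0.1606  0.0307]
chip 18 [424. 238.] [ 0.4865 -0.2857  0.0298]
chip 132 [404. 274.] [ 0.3888 -0.2284  0.0357]
```

Call:
send_rows:
  moves:
    - [-0.05, 0.2, 0, 0, 0, 0]
    - [-0.1, 0.4, 0, 0, 0, 0]
    - [-0.16, 0.6, 0, 0, 0, 0]
    - [-0.22, 0.8, 0, 0, 0, 0]
    - [-0.243, 0.929, 0.007, 0, 0, 0]
    - [-0.243, 0.929, 0.007, 0, 0, 0]
    - [-0.243, 0.929, 0.007, 0, 0, 0]
    - [-0.243, 0.929, 0.007, 0, 0, 0]

```text
time_s: 39.1
position: [0.4974, -0.1171, 0.1124]
tcp_rot: [[-1.0, 0.029, -0.001], [0.029, 1.0, -0.0], [0.001, -0.0, -1.0]]
force: [0.1, -1.0, -2.1]
opening: 0.253
grasp_force: 30.0
```

Run:
```python
from plan import *
from board import *
plan(B(0,.09)+[.0627],178.35);plan(B(0,-.143)+[.0627],178.35)
s,im,d,c=grab('top');W=cloud(s,d,c);chipb(W,im,(.37,.62,-.45,-.07),.004)
s,im,d,c=grab('scene');W=cloud(s,d,c);chipb(W,im,(.37,.62,-.45,-.07),.004)
```

```text
[-0.004  0.003  0.199] [-0. -0.  0.] t 39.1 pos [ 0.4974 -0.1171  0.1124]
[-0.004 -0.929  0.199] [-0. -0.  0.] t 39.1 pos [ 0.4974 -0.1171  0.1124]
chip 96 [352. 198.] [ 0.5934 -0.0862  0.0331]
chip 143 [410. 194.] [ 0.607  -0.2471  0.0351]
chip 40 [348. 225.] [ 0.5168 -0.0754  0.0312]
chip 14 [448. 261.] [ 0.4247 -0.3592  0.0098]
chip 33 [432. 275.] [ 0.3864 -0.3051  0.0346]
chip 36 [226. 160.] [ 0.3862 -0.2988  0.0355]
chip 22 [204. 174.] [ 0.424  -0.3609  0.0091]
chip 17 [224. 190.] [ 0.4863 -0.286   0.0299]
chip 22 [267. 196.] [ 0.4954 -0.1611  0.0298]
chip 53 [292. 222.] [ 0.5704 -0.0805  0.0355]
chip 21 [250. 223.] [ 0.5812 -0.194   0.0295]
chip 162 [241. 230.] [ 0.6062 -0.213   0.0351]
```

Call:
send_rows:
  moves:
    - [0, 0, 0.08, 0, 0, 0]
    - [0, 0, 0.15, 0, 0, 0]
    - [0, 0, 0.2, 0, 0, 0]
    - [0, 0, 0.2, 0, 0, 0]
    - [0, 0, 0.2, 0, 0, 0]

```text
time_s: 39.7
position: [0.4975, -0.1173, 0.0626]
tcp_rot: [[-1.0, 0.03, -0.0], [0.03, 1.0, 0.0], [0.0, 0.0, -1.0]]
force: [0.1, 0.2, -1.3]
opening: 0.25
grasp_force: 30.0
```

Call:
send_rows:
  moves:
    - [0, -0.05, 0, 0, 0, 0]
    - [0, -0.13, 0, 0, 0, 0]
    - [0, -0.23, 0, 0, 0, 0]
    - [0, -0.33, 0, 0, 0, 0]
    - [0, -0.43, 0, 0, 0, 0]
    - [0, -0.53, 0, 0, 0, 0]
    - [0, -0.62, 0, 0, 0, 0]
    - [0, -0.71, 0, 0, 0, 0]
    - [0, -0.8, 0, 0, 0, 0]
    - [0, -0.88, 0, 0, 0, 0]
    - [0, -0.93, 0, 0, 0, 0]
    - [0, -0.93, 0, 0, 0, 0]

```text
time_s: 40.9
position: [0.4912, -0.3514, 0.063]
tcp_rot: [[-1.0, 0.031, 0.001], [0.031, 1.0, -0.002], [-0.001, -0.002, -1.0]]
force: [-0.2, 0.3, -1.5]
opening: 0.248
grasp_force: 30.0
```

Call:
send_rows:
  moves:
    - [0, 0, -0.05, 0, 0, 0]
    - [0, 0, -0.14, 0, 0, 0]
    - [0, 0, -0.2, 0, 0, 0]
    - [0, 0, -0.2, 0, 0, 0]

```text
time_s: 41.3
position: [0.4924, -0.3487, 0.1157]
tcp_rot: [[-1.0, 0.027, 0.003], [0.027, 1.0, -0.003], [-0.003, -0.003, -1.0]]
force: [0.7, -0.8, -1.6]
opening: 0.251
grasp_force: 30.0
```

Run:
```python
from plan import *
plan(B(.062,.06)+[.115],178.35)
```

```text
[-0.247  0.809  0.001] [-0.002  0.002  0.001] t 41.3 pos [ 0.4924 -0.3487  0.1157]
```

Call:
send_rows:
  moves:
    - [-0.06, 0.2, 0, 0, 0, 0]
    - [-0.12, 0.4, 0, 0, 0, 0]
    - [-0.18, 0.6, 0, 0, 0, 0]
    - [-0.24, 0.78, 0, 0, 0, 0]
    - [-0.247, 0.809, 0, 0, 0, 0]
    - [-0.247, 0.809, 0, 0, 0, 0]
    - [-0.247, 0.809, 0, 0, 0, 0]

```text
time_s: 42.0
position: [0.5581, -0.1487, 0.1126]
tcp_rot: [[-1.0, 0.027, -0.001], [0.027, 1.0, -0.0], [0.001, -0.0, -1.0]]
force: [0.7, -0.1, -1.2]
opening: 0.254
grasp_force: 30.0
```

Run:
```python
from plan import *
from board import *
plan(B(.062,.06)+[.0627],178.35);plan(B(.062,-.143)+[.0627],178.35)
s,im,d,c=grab('scene');W=cloud(s,d,c);chipb(W,im,(.37,.62,-.45,-.07),.004)
s,im,d,c=grab('wrist');W=cloud(s,d,c);chipb(W,im,(.37,.62,-.45,-.07),.006)
```

```text
[-0.006  0.002  0.2  ] [-0.    -0.     0.001] t 42.0 pos [ 0.5581 -0.1487  0.1126]
[-0.004 -0.81   0.2  ] [-0.    -0.     0.001] t 42.0 pos [ 0.5581 -0.1487  0.1126]
chip 16 [220. 160.] [ 0.3851 -0.3159  0.0353]
chip 22 [204. 174.] [ 0.4236 -0.3611  0.0085]
chip 25 [202. 190.] [ 0.4815 -0.353   0.0158]
chip 23 [250. 223.] [ 0.5806 -0.1939  0.0294]
chip 173 [247. 230.] [ 0.6055 -0.1994  0.0349]
chip 1068 [417.  81.] [ 0.4681 -0.0755  0.036 ]
chip 345 [45. 34.] [ 0.4215 -0.3591  0.0093]
chip 247 [ 66. 100.] [ 0.4714 -0.3494  0.0154]
chip 252 [ 68. 118.] [ 0.4859 -0.3519  0.0151]
chip 11 [415. 155.] [ 0.5214 -0.0741  0.0362]
chip 11 [414. 168.] [ 0.5315 -0.0744  0.0361]
chip 9 [413. 182.] [ 0.5427 -0.0746  0.0362]
chip 9 [411. 208.] [ 0.5642 -0.0752  0.036 ]
chip 172 [270. 224.] [ 0.5763 -0.1912  0.0302]
```

Call:
send_rows:
  moves:
    - [-0.004, 0, 0.08, 0, 0, 0]
    - [-0.004, 0, 0.15, 0, 0, 0]
    - [-0.004, 0, 0.2, 0, 0, 0]
    - [-0.004, 0, 0.2, 0, 0, 0]
    - [-0.004, 0, 0.2, 0, 0, 0]

```text
time_s: 42.6
position: [0.5593, -0.1495, 0.0627]
tcp_rot: [[-1.0, 0.03, -0.0], [0.03, 1.0, 0.0], [0.0, 0.0, -1.0]]
force: [-0.1, -0.4, -1.3]
opening: 0.251
grasp_force: 30.0
```

Call:
send_rows:
  moves:
    - [0, -0.05, 0, 0, 0, 0]
    - [0, -0.12, 0, 0, 0, 0]
    - [0, -0.2, 0, 0, 0, 0]
    - [0, -0.28, 0, 0, 0, 0]
    - [0, -0.36, 0, 0, 0, 0]
    - [0, -0.44, 0, 0, 0, 0]
    - [0, -0.52, 0, 0, 0, 0]
    - [0, -0.6, 0, 0, 0, 0]
    - [0, -0.68, 0, 0, 0, 0]
    - [0, -0.76, 0, 0, 0, 0]
    - [0, -0.81, 0, 0, 0, 0]
    - [0, -0.81, 0, 0, 0, 0]

```text
time_s: 43.8
position: [0.5539, -0.3536, 0.0629]
tcp_rot: [[-1.0, 0.031, 0.001], [0.031, 1.0, -0.001], [-0.001, -0.001, -1.0]]
force: [0.1, 0.2, -2.1]
opening: 0.247
grasp_force: 30.0
```

Call:
send_rows:
  moves:
    - [0, 0, -0.05, 0, 0, 0]
    - [0, 0, -0.14, 0, 0, 0]
    - [0, 0, -0.24, 0, 0, 0]
    - [0, 0.2, -0.24, 0, 0, 0]
    - [0, 0.4, -0.24, 0, 0, 0]
    - [0, 0.6, -0.24, 0, 0, 0]
    - [0, 0.8, -0.24, 0, 0, 0]
    - [0, 0.8, -0.24, 0, 0, 0]

```text
time_s: 44.6
position: [0.557, -0.1424, 0.1234]
tcp_rot: [[-1.0, 0.021, -0.004], [0.021, 1.0, 0.005], [0.005, 0.005, -1.0]]
force: [-0.4, -0.9, -2.3]
opening: 0.249
grasp_force: 30.0
```

Run:
```python
from plan import *
from board import *
s,im,d,c=grab('scene');W=cloud(s,d,c);chipb(W,im,(.37,.62,-.46,-.07),.004); save('s2',cv2.resize(im[140:250,150:320],None,fx=4,fy=4))
s,im,d,c=grab('wrist');W=cloud(s,d,c);chipb(W,im,(.37,.62,-.46,-.07),.006)
plan([.4543,.0466,.115],183.4)
```

```text
chip 16 [220. 160.] [ 0.3855 -0.316   0.0355]
chip 21 [204. 174.] [ 0.4238 -0.3606  0.0092]
chip 23 [202. 190.] [ 0.4814 -0.3531  0.0162]
chip 18 [192. 220.] [ 0.5774 -0.3612  0.0094]
chip 141 [236. 229.] [ 0.6057 -0.227   0.0349]
chip 33 [288. 232.] [ 0.6035 -0.0873  0.0355]
chip 1053 [408.  79.] [ 0.4654 -0.0755  0.036 ]
chip 299 [53. 35.] [ 0.4215 -0.359   0.0093]
chip 225 [72. 98.] [ 0.4713 -0.3495  0.0153]
chip 232 [ 74. 116.] [ 0.486  -0.3518  0.0152]
chip 212 [ 91. 214.] [ 0.5742 -0.3596  0.0093]
[0.439 0.771 0.035] [-0.     0.    -0.053] t 44.7 pos [ 0.5594 -0.1486  0.1238]
```

View pics/s2.png

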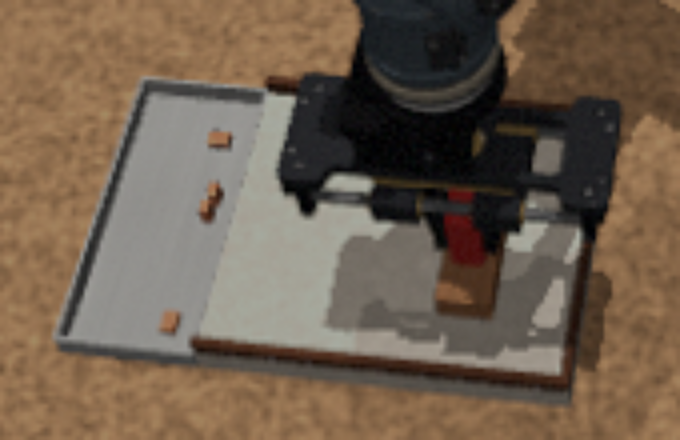

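All four chips lie in the tray, at about (220,138), (215,192), (205,210) and (170,322) in the crop. Next I return the scraper to its mat.

Call:
send_rows:
  moves:
    - [0.08, 0.15, -0.02, 0, 0, 0]
    - [0.2, 0.35, -0.02, 0, 0, -0.03]
    - [0.3, 0.55, -0.02, 0, 0, -0.053]
    - [0.4, 0.7, -0.02, 0, 0, -0.053]
    - [0.439, 0.771, 0, 0, 0, -0.053]
    - [0.439, 0.771, 0.035, 0, 0, -0.053]
    - [0.439, 0.771, 0.035, 0, 0, -0.053]
    - [0.439, 0.771, 0.035, 0, 0, -0.053]

```text
time_s: 45.5
position: [0.4571, 0.0433, 0.1143]
tcp_rot: [[-0.999, -0.053, 0.002], [-0.053, 0.999, -0.001], [-0.002, -0.001, -1.0]]
force: [-0.4, -0.3, -1.6]
opening: 0.252
grasp_force: 30.0
```

Run:
```python
from plan import *
plan([.4545,.0456,.0425],183.4)
```

```text
[0.011 0.01  0.287] [-0.     0.001 -0.004] t 45.5 pos [0.4571 0.0433 0.1143]
```

Call:
send_rows:
  moves:
    - [0, 0.005, 0.08, 0, 0, 0]
    - [0, 0.005, 0.16, 0, 0, 0]
    - [0, 0.005, 0.23, 0, 0, 0]
    - [0, 0.005, 0.26, 0, 0, 0]
    - [0, 0.005, 0.275, 0, 0, 0]
    - [0, 0.005, 0.284, 0, 0, 0]
    - [0, 0.005, 0.284, 0, 0, 0]

```text
time_s: 46.2
position: [0.4557, 0.0456, 0.0433]
tcp_rot: [[-0.999, -0.054, 0.001], [-0.054, 0.999, -0.0], [-0.001, -0.0, -1.0]]
force: [0.5, 0.3, -0.8]
opening: 0.251
grasp_force: 30.0
```

Call:
send_rows:
  moves:
    - [0, 0, 0, 0, 0, 0]
    - [0, 0, 0, 0, 0, 0]
    - [0, 0, 0, 0, 0, 0]
    - [0, 0, 0, 0, 0, 0]
    - [0, 0, -0.05, 0, 0, 0]
    - [0, 0, -0.15, 0, 0, 0]
    - [0, 0, -0.3, 0, 0, 0]
    - [0, 0, -0.5, 0, 0, 0]
    - [0, 0, -0.7, 0, 0, 0]
    - [0, 0, -0.9, 0, 0, 0]
    - [0, 0, -0.9, 0, 0, 0]
  grip: 0.5

```text
time_s: 47.3
position: [0.4595, 0.0456, 0.2747]
tcp_rot: [[-0.998, -0.055, 0.016], [-0.055, 0.998, -0.002], [-0.016, -0.003, -1.0]]
force: [0.4, -0.1, 0.5]
opening: 0.498
grasp_force: 0.0
```

Call:
send_rows:
  moves:
    - [-0.6, 0, -0.4, 0, 0, 0]
    - [-0.6, 0, -0.4, 0, 0, 0]
    - [-0.6, 0, -0.4, 0, 0, 0]
    - [-0.6, 0, -0.4, 0, 0, 0]
    - [-0.6, 0, -0.4, 0, 0, 0]

```text
time_s: 47.8
position: [0.6089, 0.054, 0.3694]
tcp_rot: [[-0.998, -0.055, 0.006], [-0.055, 0.998, -0.001], [-0.006, -0.001, -1.0]]
force: [-0.8, -0.3, -0.7]
opening: 0.502
grasp_force: 0.0
```

Run:
```python
from plan import *
from board import *
from hang import hang
s,im,d,c=grab('wrist');W=cloud(s,d,c);print(s['position'],s['time_s']);board(W,im);hang(W,im);chipb(W,im,(.37,.62,-.46,-.07),.006);save('w5',im)
```

```text
[0.60887265 0.05398615 0.36937804] 47.8
board z 0.0236 ((0.49674180150032043, -0.20698076486587524), (0.2703038454055786, 0.21845626831054688), 88.61833190917969)
y -0.3 x range [0.4004 0.5969]
y -0.25 x range [0.3977 0.5989]
y -0.2 x range [0.3952 0.6008]
y -0.15 x range [0.3938 0.6014]
y -0.11 x range [0.3956 0.6025]
x 0.42 y range [-0.3276 -0.0822]
x 0.5 y range [-0.3297 -0.0837]
x 0.58 y range [-0.332  -0.0866]
wood 911 ((0.45451900362968445, 0.046825967729091644), (0.0798008143901825, 0.035648997873067856), 2.544782876968384) 0.025842809261096333
handle 405 0.07982936252900569 ((0.45440351963043213, 0.046271711587905884), (0.03002648614346981, 0.02038431167602539), 3.4907476902008057)
mat ((0.45365577936172485, 0.04686283320188522), (0.08425366878509521, 0.10835600644350052), 3.507298231124878) 0.0038712081618654803
tray ((0.4975390136241913, -0.397453248500824), (0.10421733558177948, 0.20655660331249237), 88.26009368896484) 0.0023033646320985146
blue [np.int64(281), array([-0.0598, -0.0405]), np.float64(-0.0501), np.float64(0.5767), np.float64(0.2088), np.int64(569), array([-0.0772, -0.0299]), np.float64(-0.0535), np.float64(0.5646), np.float64(0.0908)]
green [np.int64(202), array([0.0895, 0.1408]), np.float64(0.1151), np.float64(0.5715), np.float64(0.091)]
yellow [np.int64(337), array([0.0273, 0.0478]), np.float64(0.0375), np.float64(0.5766), np.float64(0.2087), np.int64(641), array([0.0108, 0.061 ]), np.float64(0.0359), np.float64(0.5684), np.float64(0.0912)]
chip 1548 [195. 110.] [ 0.5485 -0.1427  0.0354]
chip 91 [53. 17.] [ 0.4214 -0.3589  0.0091]
chip 66 [62. 52.] [ 0.4712 -0.3492  0.0148]
chip 70 [62. 62.] [ 0.486  -0.3515  0.0144]
chip 72 [ 69. 121.] [ 0.5746 -0.3595  0.0091]
```

View pics/w5.png

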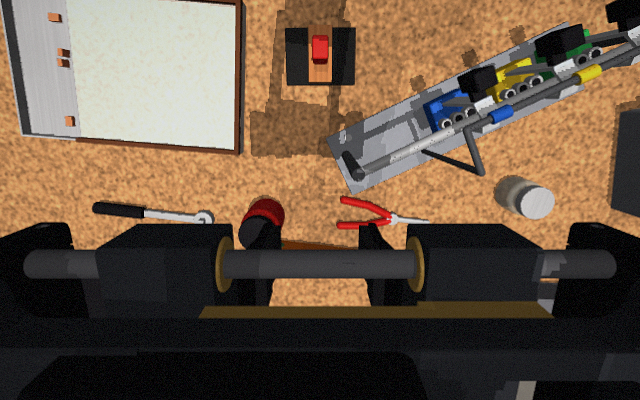

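The board is clear and the scraper stands centred on its mat at (320,50). All three carriers hang in line with their collars, and the four chips lie in the tray at x 53–70, so I'm handing in.

```bash
python3 -c "
from rig import ticket; print(ticket.hand_in())"
```

```text
the job is handed in; nothing more can be done
None
```

The job is handed in at about 48 s: all three carriers hang in line with their collars (within about 2 mm), all four offcuts are in the tray, and the scraper stands upright on its mat; the hand-in returned no verdict.

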